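# Change the garnish rail over to quail eggs

## Robot

A 6-joint arm with a two-finger parallel gripper is mounted at the origin on the work surface. World frame = base frame: x ahead of the robot, y to its left, z up, the work surface at z = 0. Lengths are in m, angles in rad, forces in N, time in s.
With the tool pointing down it reaches from about 0.35 to 0.975 m from the base axis. Payload 4.9 kg.
Tool frame: the origin (TCP) lies at the very end of the fingers, on their centre line; the grasp point (between the pads) lies 19 mm behind it (manip.hold_point_z is the distance from the TCP to the grasp point, in m); z points along the fingers, y is the direction in which the jaws open and shut (so a half turn about z gives the same grasp; the last joint's range is limited). The gripper opens to 85 mm and grips with 20 to 120 N. Pads are 22 mm wide; open, the fingers measure 114 mm over their backs; the gripper's body (76 mm by 85 mm) begins 54 mm behind the grasp point. The pads swing forward as they close: fully open they stand 13 mm farther back than shut.
Start: joints at [1.226, 0.053, 1.613, -0, 1.476, -0.119], TCP at [0.14, 0.609, 0.231] pointing down, gripper open.
Joint ranges: [-3.01, 3.01], [-1.01, 2.22], [0.06, 2.58], [-1.02, 4.17], [0.09, 2.62], [-3.14, 3.14]. Speed limits (rad/s): [2.57, 2.57, 3.14, 3.14, 3.14, 3.14].

## Interface

Orientations are given as a unit quaternion [w, x, y, z].
In Python, from plant import monitor, grab_frame, camera_params, ticket, manip gives the robot as it stands.
- The arm moves only by the tool play_rows, never from a script. Its argument "commands" is a list of rows, each an object of numbers: "dx", "dy", "dz": the shift along the tool's x, y, z in cm; "rx", "ry", "rz": the turn, a rotation vector about the tool's x, y, z in rad; "claw": the closure, from 0 (fully open) to 1 (shut). In form: [{"dx": .., "dy": .., "dz": .., "rx": .., "ry": .., "rz": .., "claw": ..}, ...]. A call has 1 to 5 rows; each row is the pose to reach, as a shift and turn from the pose measured when the call began, along the tool's axes at that moment; what a row does not reach only later rows make up. A row lasts 1/10 s, in which the tool goes at most 50 mm and 8.59 degrees, less where a joint would pass 70% of its speed; a pose out of reach is approached as far as the arm can. A call with a gripper value outside its range is refused whole. The fingers move at their own pace and stop on an object; the grip force is fixed at half the most. Time passes only in rows, so rows that repeat a pose let the fingers close. It gives the time, the measured TCP pose, the force and the opening at its end, in the units of the state.
- monitor.state(): the state, without advancing time (a new reading comes with each control period).
- grab_frame(name): name is "side" or "top" or "wrist"; returns the picture (384x512x3 uint8, blue, green, red); there is no depth.
- camera_params(name): a dict with "fx", "fy", "cx", "cy" (pixels), "rvec" (rotation vector, rad) and "tvec" (3), from world to camera coordinates, as OpenCV has them; the wrist camera has in their place "tool_from_camera" (4x4, takes a point from camera to tool coordinates, whose origin is the TCP and whose axes are the flange's). Camera axes: x right, y down, z forward; pixel columns grow to the right and rows downward; lengths in m; the calibration is good to about 2 mm. A picture is of the moment at which its call begins: read the wrist's pose just before it. camera_params takes no time and is no camera call.
- ticket.job_done(): hands the job in, once; it reports no verdict.
The state is a dict: "time": time; "joint_pos": joint angles; "joint_vel": joint speeds; "joint_efforts": joint torques, N m; "tool_pos": TCP position; "tool_rot": TCP orientation; "contact_force": force on the tool from outside, world axes, zero at the start; "ft_torque": the same for the moment, N m; "gripper_width": opening from 0.0 (shut) to 1.0 (fully open).
Only numpy, scipy, OpenCV 4.12 (cv2) and the standard library are available. Lean on these libraries where they do the work, as an engineer would, in place of code of your own. Each camera call takes 0.05 s, during which the arm holds its last target.

## Task

The radishes are done and the next plate takes quail eggs, so change the garnish rail over with the fingertips: push the red lid of the radish pan down until it lies fully shut, and push the yellow lid of the egg pan up by its lip and all the way back to its stop. Only push the lids, do not pinch them, and keep all the pans seated in the rail; leave the green lid open, the blue lid shut and everything else on the counter where it stands.

Things in the scene. Friction and masses are not known exactly. Their poses are not given: they have to be found in the camera images.
- rail: fixed stainless garnish rail, 188 (front to back) x 460 x 80 mm high, holding four small steel pans side by side; origin at the centre of its underside, x axis from its front (the robot's side) to its back, y axis along its length to the left, z up
- lid_egg (a joint): hinge of the yellow flip lid on the pan of quail eggs, rad: 0 = shut flat, grows as the front edge swings up and back, about 1.57 = upright, stops at 1.88 leaning back; starts shut (0). The hinge is stiff enough that the lid stays at any angle; 1 to 2 N at the lip moves it
- hinge_egg (a point): middle of the yellow lid's hinge line, on the pan (stays put, 89 mm above the table); x axis level, from the pan's front to its back, y along the hinge. The lid is a flat 5 mm plate 104 mm wide; shut, it runs 130 mm from the hinge to the front (-x), upper face level with the hinge; a lip 56 mm wide runs on 26 mm more, bent up 15 degrees. Behind the hinge is a fixed 45 mm strip of the same colour
- lip_egg (a point): middle of the front end of the yellow lid's finger lip, on its upper face, 156 mm from the hinge line; it turns with the lid. With the lid shut it is 93 mm above the table, and the lip's last 19 mm overhang the rail's front with free space below down to the table
- pan_egg: the steel pan of quail eggs under the yellow lid, 176 x 108 x 68 mm, about 1 kg, hanging loose in its well of the rail by its rim; origin at the centre of its underside, x to the back. The pans sit 112 mm apart along the rail, in any order
- lid_radish (a joint): hinge of the red flip lid on the pan of radishes, rad: 0 = shut flat, grows as the front edge swings up and back, about 1.57 = upright, stops at 1.88 leaning back; starts standing open, 1.1 to 1.7. The hinge is stiff enough that the lid stays at any angle; 1 to 2 N at the lip moves it
- hinge_radish (a point): middle of the red lid's hinge line, on the pan (stays put, 89 mm above the table); x axis level, from the pan's front to its back, y along the hinge. The lid is a flat 5 mm plate 104 mm wide; shut, it runs 130 mm from the hinge to the front (-x), upper face level with the hinge; a lip 56 mm wide runs on 26 mm more, bent up 15 degrees. Behind the hinge is a fixed 45 mm strip of the same colour
- lip_radish (a point): middle of the front end of the red lid's finger lip, on its upper face, 156 mm from the hinge line; it turns with the lid. With the lid shut it is 93 mm above the table, and the lip's last 19 mm overhang the rail's front with free space below down to the table
- pan_radish: the steel pan of radishes under the red lid, 176 x 108 x 68 mm, about 1 kg, hanging loose in its well of the rail by its rim; origin at the centre of its underside, x to the back. The pans sit 112 mm apart along the rail, in any order
- lid_lime (a joint): hinge of the green flip lid on the pan of limes, rad: 0 = shut flat, grows as the front edge swings up and back, about 1.57 = upright, stops at 1.88 leaning back; starts open, 1.75 to 1.88. The hinge is stiff enough that the lid stays at any angle; 1 to 2 N at the lip moves it
- hinge_lime (a point): middle of the green lid's hinge line, on the pan (stays put, 89 mm above the table); x axis level, from the pan's front to its back, y along the hinge. The lid is a flat 5 mm plate 104 mm wide; shut, it runs 130 mm from the hinge to the front (-x), upper face level with the hinge; a lip 56 mm wide runs on 26 mm more, bent up 15 degrees. Behind the hinge is a fixed 45 mm strip of the same colour
- lip_lime (a point): middle of the front end of the green lid's finger lip, on its upper face, 156 mm from the hinge line; it turns with the lid. With the lid shut it is 93 mm above the table, and the lip's last 19 mm overhang the rail's front with free space below down to the table
- pan_lime: the steel pan of limes under the green lid, 176 x 108 x 68 mm, about 1 kg, hanging loose in its well of the rail by its rim; origin at the centre of its underside, x to the back. The pans sit 112 mm apart along the rail, in any order
- lid_scallop (a joint): hinge of the blue flip lid on the pan of scallops, rad: 0 = shut flat, grows as the front edge swings up and back, about 1.57 = upright, stops at 1.88 leaning back; starts shut (0). The hinge is stiff enough that the lid stays at any angle; 1 to 2 N at the lip moves it
- hinge_scallop (a point): middle of the blue lid's hinge line, on the pan (stays put, 89 mm above the table); x axis level, from the pan's front to its back, y along the hinge. The lid is a flat 5 mm plate 104 mm wide; shut, it runs 130 mm from the hinge to the front (-x), upper face level with the hinge; a lip 56 mm wide runs on 26 mm more, bent up 15 degrees. Behind the hinge is a fixed 45 mm strip of the same colour
- lip_scallop (a point): middle of the front end of the blue lid's finger lip, on its upper face, 156 mm from the hinge line; it turns with the lid. With the lid shut it is 93 mm above the table, and the lip's last 19 mm overhang the rail's front with free space below down to the table
- pan_scallop: the steel pan of scallops under the blue lid, 176 x 108 x 68 mm, about 1 kg, hanging loose in its well of the rail by its rim; origin at the centre of its underside, x to the back. The pans sit 112 mm apart along the rail, in any order
- plate: loose plate with a finished tartare, 240 mm across, 50 mm high; origin at the underside's centre; a bystander
- jar: loose glass jar of dried petals with a white lid, 72 mm across, 101 mm high; origin at the underside's centre; a bystander
- squeeze_bottle: loose white squeeze bottle with a green nozzle, 54 mm across, 190 mm high; origin at the underside's centre; a bystander
- ring_mould: loose steel ring mould standing upright, 72 mm across, 45 mm high; origin at the underside's centre; a bystander
- spoon: loose spoon, 200 mm long, 20 mm high, lying along its x axis (handle to -x); origin under its middle; a bystander
- tub: loose clear tub with an orange lid, 118 x 118 x 75 mm; origin at the underside's centre; a bystander
- sauce_bowl: loose blue bowl, 90 mm across, 38 mm high; origin at the underside's centre; a bystander

How it is judged:
By the outcome, as a careful person would: the job done as asked, in the order asked, and still so for the second after the job is handed in, with the robot touching nothing.
It also fails if it takes over 61 s, if anything falls off the work surface, if the arm or the gripper's body presses on something with over 40 N, if the wrist force passes 120 N, or if a joint passes its speed limit or range.

## Working session

There is one attempt and no reset: what is moved stays moved. The work goes in short steps, Python scripts to look and compute and a tool call to move; the robot and the scene stay as the last step left them, time stands still between calls to the robot, and variables do not carry over. Pictures are saved under pics/ and viewed, and the job is handed in when it is done.

Besides the shell and the picture viewer there is one more tool, called after "Emit:" by a JSON object that holds its "fn" and its "kwargs". play_rows: Moves the arm, as the interface text tells. Its arguments: {"type":"object","properties":{"commands":{"type":"array"}},"required":["commands"]}

```bash
mkdir -p pics; ls; python3 - <<'E'
from plant import monitor, grab_frame, camera_params, ticket, manip
import cv2
print(monitor.state()); print([a for a in dir(manip) if a[0]!='_'])
for n in ("side","top","wrist"):
    cv2.imwrite(f"pics/{n}0.png",grab_frame(n)); print(n,camera_params(n))
E
```

```text
pics
{'time': 0.0, 'joint_pos': array([ 1.22596169e+00,  5.33564921e-02,  1.61426184e+00,  2.09379282e-05,
        1.47597367e+00, -1.19019747e-01]), 'joint_vel': array([ 0.00020684, -0.0014029 , -0.00049916, -0.00123252,  0.00078911,
       -0.0008401 ]), 'joint_efforts': array([-8.29201838e-06, -3.93682659e+01, -3.70175886e+01, -2.11135298e-04,
        7.07313055e-03,  2.38023617e-06]), 'tool_pos': array([0.13973913, 0.60856129, 0.23008244]), 'tool_rot': array([-2.39920931e-04,  1.12668644e-01,  9.93632114e-01, -9.70514372e-04]), 'contact_force': array([ 1.02854989, -0.6059399 , -0.19163179]), 'ft_torque': array([ 0.00470203, -0.03159045,  0.01411218]), 'gripper_width': 0.9996455713660707}
['IKError', 'hold_point_z']
side {'fx': 384.35397875114825, 'fy': 384.35397875114825, 'cx': 251.44646338441297, 'cy': 191.63240228995096, 'rvec': array([ 2.02656822, -0.73739835,  0.38127462]), 'tvec': array([-0.4031463 ,  0.25578503,  1.10388365])}
top {'fx': 416.9238461999122, 'fy': 416.9238461999122, 'cx': 250.97955443661954, 'cy': 194.34376516542375, 'rvec': array([ 2.14596375, -2.17534978,  0.13366225]), 'tvec': array([-0.01109742,  0.49457928,  1.43426973])}
wrist {'fx': 329.55782687336557, 'fy': 329.55782687336557, 'cx': 257.6060386025437, 'cy': 198.27504434031212, 'tool_from_camera': array([[-1.66633184e-04, -9.45419870e-01, -3.25854634e-01,
         8.36854036e-02],
       [ 9.99999862e-01,  4.70466266e-06, -5.25022585e-04,
        -1.93475521e-04],
       [ 4.97899820e-04, -3.25854677e-01,  9.45419738e-01,
        -1.42819916e-01],
       [ 0.00000000e+00,  0.00000000e+00,  0.00000000e+00,
         1.00000000e+00]])}
```

View pics/top0.png

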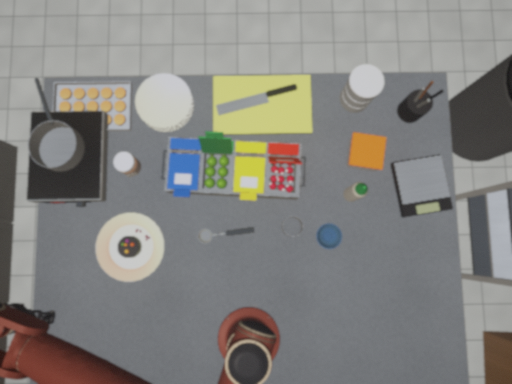

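View pics/side0.png

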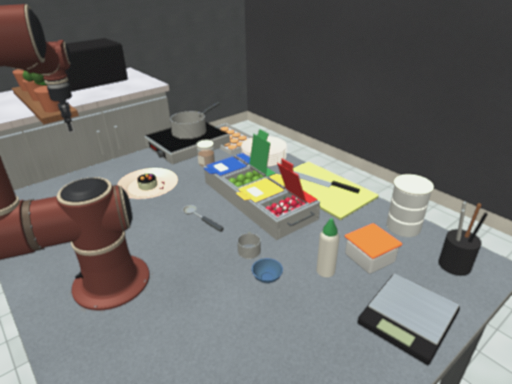

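View pics/wrist0.png

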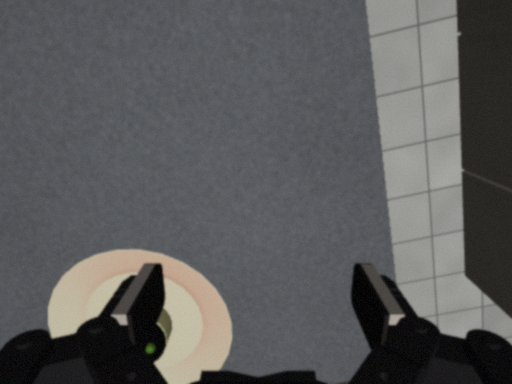

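```bash
cat > h.py <<'E'
import numpy as np, cv2
from plant import monitor, grab_frame, camera_params
def ray(n,uv):
    p=camera_params(n); R=cv2.Rodrigues(p['rvec'])[0]; t=p['tvec']
    d=R.T@np.array([(uv[0]-p['cx'])/p['fx'],(uv[1]-p['cy'])/p['fy'],1]); return -R.T@t,d
def onz(n,uv,z):
    o,d=ray(n,uv); return o+d*(z-o[2])/d[2]
def proj(n,P):
    p=camera_params(n); K=np.array([[p['fx'],0,p['cx']],[0,p['fy'],p['cy']],[0,0,1]])
    return cv2.projectPoints(np.array(P,float).reshape(-1,1,3),p['rvec'],p['tvec'],K,None)[0].reshape(-1,2)
def mask(img,c):
    h=cv2.cvtColor(img,cv2.COLOR_BGR2HSV); H,S,V=cv2.split(h)
    lo,hi={'y':(25,33),'b':(105,120),'g':(50,75),'r':(174,6)}[c]
    hm=(H>=lo)&(H<=hi) if lo<hi else (H>=lo)|(H<=hi)
    return (hm&(S>150)&(V>50)).astype(np.uint8)*255
E
python3 - <<'E'
from h import *
t=cv2.imread('pics/top0.png'); s=cv2.imread('pics/side0.png')
for n,i in(('top',t),('side',s)):
  for c in 'ybgr':
    m=mask(i,c); k,l,st,ce=cv2.connectedComponentsWithStats(m)
    for j in range(1,k):
        if st[j,4]>25: print(n,c,st[j],ce[j].round(1), onz(n,ce[j],.089).round(3))
cv2.imwrite('pics/topz.png',cv2.resize(t[120:220,150:320],None,fx=4.7,fy=4.7,interpolation=cv2.INTER_CUBIC))
cv2.imwrite('pics/sidez.png',cv2.resize(s[120:240,195:335],None,fx=5,fy=5,interpolation=cv2.INTER_CUBIC))
E
```

```text
top y [237 142  28  11 252] [250.6 147. ] [ 0.65  -0.018  0.089]
top y [235 157  29  43 768] [248.9 174.8] [ 0.554 -0.012  0.089]
top b [172 139  28  10 232] [185.4 143.8] [0.664 0.204 0.089]
top b [169 154  29  42 756] [183.2 171.5] [0.568 0.211 0.089]
top r [269 144  29  11 285] [283.  148.9] [ 0.642 -0.129  0.089]
top r [270 158   7   6  32] [272.8 160.2] [ 0.603 -0.093  0.089]
top r [286 159  14   6  34] [293.2 161.5] [ 0.598 -0.163  0.089]
top r [271 176   5  12  33] [273.  181.9] [ 0.529 -0.093  0.089]
top r [  5 361  10  11  36] [ 10.  366.6] [-0.058  0.762  0.089]
top r [ 18 370  13   7  36] [ 23.6 372.9] [-0.078  0.718  0.089]
side b [238 154  12   9  47] [244.1 157.2] [0.663 0.217 0.089]
side b [206 158  39  17 268] [226.2 165.6] [0.566 0.207 0.089]
side r [279 160  37  43 515] [293.3 181.7] [ 0.675 -0.052  0.089]
side r [280 196  20  16  99] [290.1 202.6] [ 0.573 -0.141  0.089]
side r [267 204  15  11  76] [274.9 209.2] [ 0.51  -0.136  0.089]
```

View pics/topz.png

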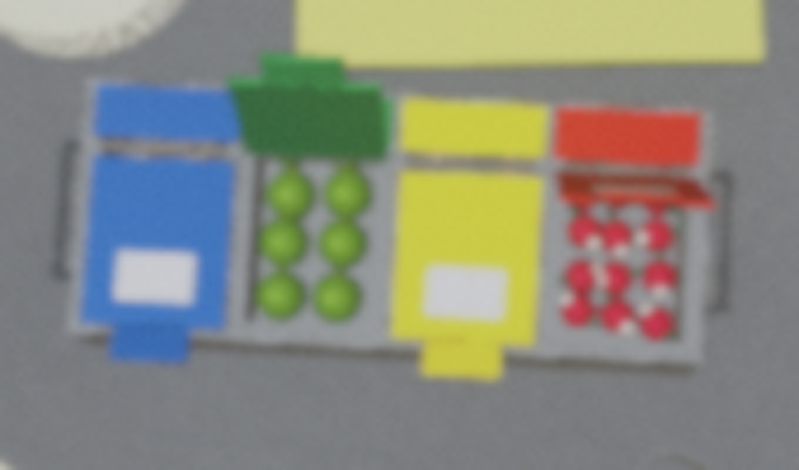

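View pics/sidez.png

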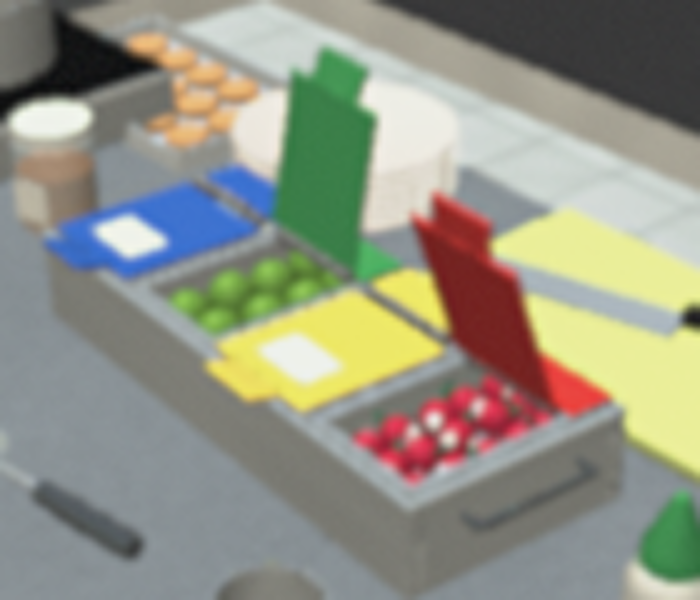

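```bash
python3 - <<'E'
from h import *
t=cv2.imread('pics/top0.png'); s=cv2.imread('pics/side0.png')
# strip/lid/lip edges via minAreaRect + lip columns
for c,z in(('y',.089),('b',.089),('r',.089)):
    m=mask(t,c); k,l,st,ce=cv2.connectedComponentsWithStats(m)
    for j in range(1,k):
        if st[j,4]<200: continue
        pts=np.argwhere(l==j)[:,::-1]
        W=np.array([onz('top',p,z) for p in pts])[:,:2]
        a=-0.063; X=np.array([np.cos(a),np.sin(a)]); Y=np.array([-np.sin(a),np.cos(a)])
        u=W@X; v=W@Y
        print(c,'u',u.min().round(4),u.max().round(4),'v',v.min().round(4),v.max().round(4),'vmid',np.median(v).round(4))
# triangulate red lip end middle
def tri(a,b):
    o1,d1=ray('top',a); o2,d2=ray('side',b)
    A=np.stack([d1,-d2],1); q=np.linalg.lstsq(A,o2-o1,rcond=None)[0]
    p,r=o1+d1*q[0],o2+d2*q[1]; return (p+r)/2,np.linalg.norm(p-r)
print(tri((284.5,159.8),(288,163)))
hr=np.array([.642-.03,-.129+.002,.089])
cv2.imwrite('pics/rt.png',cv2.resize(t[138:185,262:310],None,fx=12,fy=12,interpolation=cv2.INTER_CUBIC))
cv2.imwrite('pics/rs.png',cv2.resize(s[155:210,270:325],None,fx=10,fy=10,interpolation=cv2.INTER_CUBIC))
E
```

```text
y u 0.6342 0.6658 v -0.0239 0.0696 vmid 0.0217
y u 0.4718 0.6133 v -0.0234 0.0703 vmid 0.0234
b u 0.6355 0.6649 v 0.1982 0.2922 vmid 0.244
b u 0.4726 0.6129 v 0.1999 0.2936 vmid 0.2465
r u 0.6317 0.6661 v -0.1367 -0.0399 vmid -0.0883
(array([ 0.57594976, -0.12141674,  0.22738647]), np.float64(0.0004790535254553431))
```

View pics/rt.png

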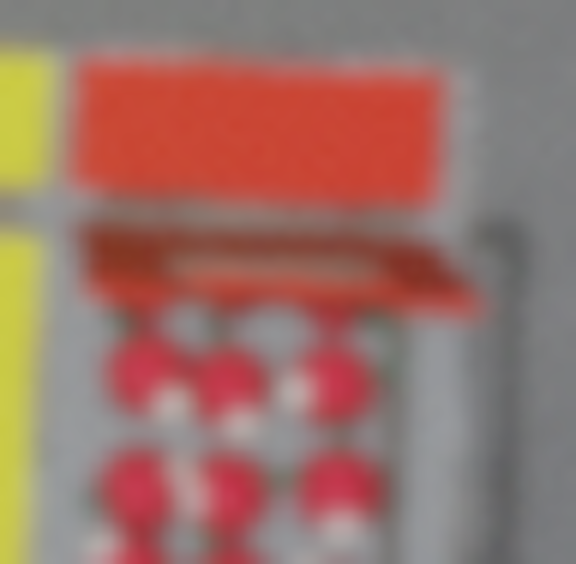

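View pics/rs.png

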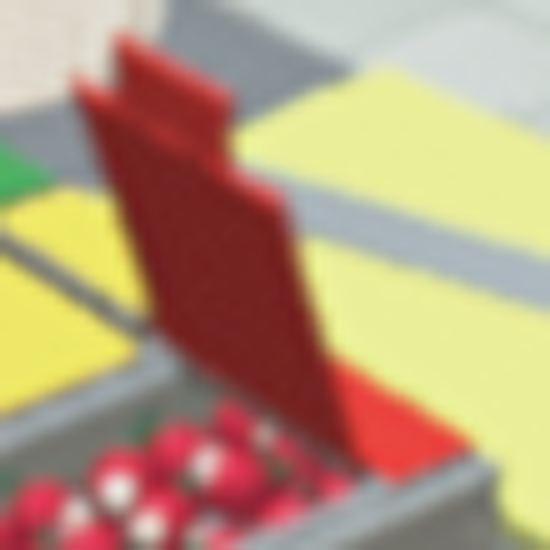

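```bash
python3 - <<'E'
from h import *
a=-0.063; X=np.array([np.cos(a),np.sin(a),0]); Z=np.array([0,0,1.]);Y=np.array([-np.sin(a),np.cos(a),0])
def lid(H,th):
    d=-np.cos(th)*X+np.sin(th)*Z; n=np.sin(th)*X+np.cos(th)*Z
    P=[H+.130*d+s*.052*Y for s in(1,-1)]+[H+.1551*d+.0067*n+s*.028*Y for s in(1,-1)]
    return P
H=np.array([.617,-.1276,.089])
for th in(1.1,1.2,1.3,1.4):
    print(th,'top',proj('top',lid(H,th)).round(1).tolist(),'side',proj('side',lid(H,th)).round(1).tolist())
Hy=np.array([.624,-.017,.089]); print(proj('top',lid(Hy,0)).round(1).tolist(),proj('side',lid(Hy,0)).round(1).tolist(), proj('side',[H+.052*Y,H-.052*Y]))
E
```

```text
1.1 top [[268.2, 166.0], [301.6, 167.6], [276.3, 166.6], [294.7, 167.5]] side [[273.8, 165.2], [295.1, 178.0], [277.3, 161.4], [288.9, 168.2]]
1.2 top [[268.4, 161.9], [301.9, 163.6], [276.7, 161.5], [295.0, 162.4]] side [[276.7, 162.7], [298.1, 175.3], [280.9, 158.5], [292.6, 165.2]]
1.3 top [[268.7, 157.7], [302.2, 159.4], [276.9, 156.4], [295.4, 157.3]] side [[279.7, 160.5], [301.2, 172.9], [284.6, 156.0], [296.3, 162.5]]
1.4 top [[268.9, 153.5], [302.5, 155.2], [277.2, 151.3], [295.7, 152.2]] side [[282.7, 158.6], [304.3, 170.9], [288.3, 153.9], [300.1, 160.3]]
[[232.9, 191.5], [263.8, 193.1], [239.6, 199.1], [256.3, 199.9]] [[237.9, 188.4], [255.4, 201.5], [235.6, 192.0], [245.0, 199.2]] [[286.74197437 189.71629415]
 [307.25740963 202.98476413]]
```

```bash
cat >> h.py <<'E'
from scipy.spatial.transform import Rotation as Ro
A=-0.063
XR=np.array([np.cos(A),np.sin(A),0]); YR=np.array([-np.sin(A),np.cos(A),0])
HY=.0225; HR=-.0885
def W(u,v,z): return u*XR+v*YR+np.array([0,0,z])
def Rt(tilt):
    # tilt: 0 = down, pi/2 = forward ; tool y = YR, tool x = -XR when down
    z=np.sin(tilt)*XR-np.cos(tilt)*np.array([0,0,1]); y=YR; x=np.cross(y,z)
    return Ro.from_matrix(np.stack([x,y,z],1))
def cur():
    s=monitor.state(); q=s['tool_rot']; return s,Ro.from_quat([q[1],q[2],q[3],q[0]])
def go(u,v,z,tilt=0):
    s,R=cur(); d=R.inv().apply(W(u,v,z)-s['tool_pos'])*100; r=(R.inv()*Rt(tilt)).as_rotvec()
    print('->',(u,v,z,tilt),'d cm',d.round(2),'r',r.round(3))
def st():
    s,R=cur(); p=s['tool_pos']; z=R.as_matrix()[:,2]
    print('t%.2f'%s['time'],'u %.4f v %.4f z %.4f'%(p@XR,p@YR,p[2]),'tilt %.3f'%np.arctan2(z@XR,-z[2]),'F(u,v,z)',np.round([s['contact_force']@XR,s['contact_force']@YR,s['contact_force'][2]],2),'q',s['joint_pos'].round(2),'w %.2f'%s['gripper_width'])
E
python3 - <<'E'
from h import *
st(); go(.45,.25,.33); go(.50,HR,.33); go(.64,HR,.30)
E
```

```text
t0.15 u 0.1012 v 0.6163 z 0.2303 tilt -0.000 F(u,v,z) [-1.33  0.57  0.12] q [ 1.23  0.05  1.61 -0.    1.48 -0.12] w 0.99
-> (0.45, 0.25, 0.33, 0) d cm [-40.36 -30.5   -9.92] r [-0.002 -0.    -0.163]
-> (0.5, -0.0885, 0.33, 0) d cm [-50.78 -63.09  -9.87] r [-0.002 -0.    -0.163]
-> (0.64, -0.0885, 0.3, 0) d cm [-64.59 -60.82  -6.88] r [-0.002 -0.    -0.163]
```

Emit:
{"fn": "play_rows", "kwargs": {"commands": [{"dx": -4,"dy": -3,"dz": -5,"rz": -0.05,"claw": 1},{"dx": -8,"dy": -6,"dz": -10,"rz": -0.1,"claw": 1},{"dx": -12,"dy": -9,"dz": -10,"rz": -0.16,"claw": 1},{"dx": -16,"dy": -12,"dz": -10,"rz": -0.16,"claw": 1},{"dx": -20,"dy": -15,"dz": -10,"rz": -0.16,"claw": 1}]}}

```text
invalid input
```

```bash
python3 -c "
from h import *
st(); go(.45,.25,.33); go(.50,HR,.33); go(.64,HR,.30)"
```

```text
t0.15 u 0.1012 v 0.6163 z 0.2303 tilt -0.000 F(u,v,z) [-1.33  0.57  0.12] q [ 1.23  0.05  1.61 -0.    1.48 -0.12] w 0.99
-> (0.45, 0.25, 0.33, 0) d cm [-40.36 -30.5   -9.92] r [-0.002 -0.    -0.163]
-> (0.5, -0.0885, 0.33, 0) d cm [-50.78 -63.09  -9.87] r [-0.002 -0.    -0.163]
-> (0.64, -0.0885, 0.3, 0) d cm [-64.59 -60.82  -6.88] r [-0.002 -0.    -0.163]
```

Emit:
{"fn": "play_rows", "kwargs": {"commands": [{"dx": -4,"dy": -3,"dz": -5,"rx": 0,"ry": 0,"rz": -0.05,"claw": 1},{"dx": -8,"dy": -6,"dz": -10,"rx": 0,"ry": 0,"rz": -0.1,"claw": 1},{"dx": -12,"dy": -9,"dz": -10,"rx": 0,"ry": 0,"rz": -0.16,"claw": 1},{"dx": -16,"dy": -12,"dz": -10,"rx": 0,"ry": 0,"rz": -0.16,"claw": 1},{"dx": -20,"dy": -15,"dz": -10,"rx": 0,"ry": 0,"rz": -0.16,"claw": 1}]}}

```text
time: 0.65
tool_pos: [0.2811, 0.4417, 0.3302]
tool_rot: [0.001, 0.032, 0.999, 0.0]
contact_force: [1.7, 0.3, -0.7]
gripper_width: 0.147
```

```bash
python3 -c "
from h import *
st(); go(.45,.25,.33); go(.50,HR,.33); go(.64,HR,.30)"
```

```text
t0.65 u 0.2527 v 0.4585 z 0.3302 tilt 0.001 F(u,v,z) [ 1.66  0.43 -0.66] q [ 0.86 -0.23  1.72 -0.    1.66 -0.64] w 0.15
-> (0.45, 0.25, 0.33, 0) d cm [-19.77 -20.81   0.03] r [ 0.     0.001 -0.002]
-> (0.5, -0.0885, 0.33, 0) d cm [-2.483e+01 -5.465e+01  2.000e-02] r [ 0.     0.001 -0.002]
-> (0.64, -0.0885, 0.3, 0) d cm [-38.82 -54.63   3.04] r [ 0.     0.001 -0.002]
```

Emit:
{"fn": "play_rows", "kwargs": {"commands": [{"dx": -3,"dy": -3.5,"dz": 0,"rx": 0,"ry": 0,"rz": 0,"claw": 1},{"dx": -6,"dy": -7,"dz": 0,"rx": 0,"ry": 0,"rz": 0,"claw": 1},{"dx": -9,"dy": -11,"dz": 0,"rx": 0,"ry": 0,"rz": 0,"claw": 1},{"dx": -11,"dy": -15,"dz": 0,"rx": 0,"ry": 0,"rz": 0,"claw": 1},{"dx": -13,"dy": -20,"dz": 0,"rx": 0,"ry": 0,"rz": 0,"claw": 1}]}}

```text
time: 1.15
tool_pos: [0.3971, 0.2357, 0.3298]
tool_rot: [0.0, 0.032, 0.999, 0.0]
contact_force: [0.4, 0.5, 1.0]
gripper_width: 0.001
```

Emit:
{"fn": "play_rows", "kwargs": {"commands": [{"dx": -2,"dy": -4.5,"dz": 0,"rx": 0,"ry": 0,"rz": 0,"claw": 1},{"dx": -4,"dy": -9,"dz": 0,"rx": 0,"ry": 0,"rz": 0,"claw": 1},{"dx": -6,"dy": -13.5,"dz": 0,"rx": 0,"ry": 0,"rz": 0,"claw": 1},{"dx": -8,"dy": -18,"dz": 0,"rx": 0,"ry": 0,"rz": 0,"claw": 1},{"dx": -10,"dy": -22.5,"dz": 0,"rx": 0,"ry": 0,"rz": 0,"claw": 1}]}}

```text
time: 1.65
tool_pos: [0.4825, 0.0027, 0.3297]
tool_rot: [0.001, 0.032, 0.999, 0.0]
contact_force: [0.8, -0.3, 1.0]
gripper_width: 0.001
```

```bash
python3 -c "
from h import *
st(); go(.50,HR,.33); go(.645,HR,.30)"
```

```text
t1.65 u 0.4814 v 0.0330 z 0.3297 tilt 0.001 F(u,v,z) [ 0.78 -0.24  0.99] q [-0.15 -0.33  1.8   0.    1.67 -1.66] w 0.00
-> (0.5, -0.0885, 0.33, 0) d cm [ -1.88 -12.15  -0.04] r [ 0.     0.001 -0.002]
-> (0.645, -0.0885, 0.3, 0) d cm [-16.38 -12.13   2.98] r [ 0.     0.001 -0.002]
```

Emit:
{"fn": "play_rows", "kwargs": {"commands": [{"dx": -2,"dy": -4,"dz": 0,"rx": 0,"ry": 0,"rz": 0,"claw": 1},{"dx": -5,"dy": -8,"dz": 0,"rx": 0,"ry": 0,"rz": 0,"claw": 1},{"dx": -9,"dy": -11,"dz": 0,"rx": 0,"ry": 0,"rz": 0,"claw": 1},{"dx": -13,"dy": -12.1,"dz": 0,"rx": 0,"ry": 0,"rz": 0,"claw": 1},{"dx": -16.4,"dy": -12.1,"dz": 2,"rx": 0,"ry": 0,"rz": 0,"claw": 1}]}}

```text
time: 2.15
tool_pos: [0.641, -0.1315, 0.3123]
tool_rot: [0.003, 0.034, 0.999, -0.001]
contact_force: [0.5, 0.0, 1.1]
gripper_width: -0.002
```

```bash
python3 -c "
from h import *
cv2.imwrite('pics/w1.png',grab_frame('wrist'))
st(); go(.645,HR,.205);go(.61,HR,.205)"
```

```text
t2.20 u 0.6494 v -0.0895 z 0.3038 tilt -0.002 F(u,v,z) [-1.89 -0.65 -4.22] q [-0.31  0.09  1.45  0.    1.6  -1.82] w -0.00
-> (0.645, -0.0885, 0.205, 0) d cm [0.42 0.08 9.88] r [ 0.002 -0.002 -0.003]
-> (0.61, -0.0885, 0.205, 0) d cm [3.92 0.07 9.88] r [ 0.002 -0.002 -0.003]
```

View pics/w1.png

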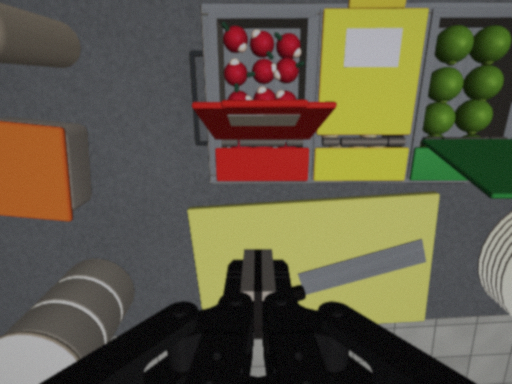

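Emit:
{"fn": "play_rows", "kwargs": {"commands": [{"dx": 0.4,"dy": 0,"dz": 4,"rx": 0,"ry": 0,"rz": 0,"claw": 1},{"dx": 0.4,"dy": 0,"dz": 7,"rx": 0,"ry": 0,"rz": 0,"claw": 1},{"dx": 0.4,"dy": 0,"dz": 9.8,"rx": 0,"ry": 0,"rz": 0,"claw": 1},{"dx": 1.5,"dy": 0,"dz": 9.8,"rx": 0,"ry": 0,"rz": 0,"claw": 1},{"dx": 2.5,"dy": 0,"dz": 9.8,"rx": 0,"ry": 0,"rz": 0,"claw": 1}]}}

```text
time: 2.7
tool_pos: [0.6162, -0.1281, 0.2053]
tool_rot: [-0.002, 0.033, 0.999, 0.001]
contact_force: [0.1, -0.1, 0.5]
gripper_width: -0.001
```

```bash
python3 -c "
from h import *
st()
import numpy as np
for t in (1.2,1.0,.8,.6,.4,.2,.1,.05,0): go(.624-.128*np.cos(t)+.011,HR,.089+.128*np.sin(t))"
```

```text
t2.70 u 0.6231 v -0.0890 z 0.2053 tilt -0.004 F(u,v,z) [ 0.09 -0.07  0.46] q [-0.32  0.08  1.63  0.    1.44 -1.83] w -0.00
-> (np.float64(0.5886182074269858), -0.0885, np.float64(0.20830100300380497), 0) d cm [ 3.45  0.04 -0.29] r [ 0.003 -0.004 -0.003]
-> (np.float64(0.5658413048488781), -0.0885, np.float64(0.19670828605541074), 0) d cm [5.72 0.03 0.88] r [ 0.003 -0.004 -0.003]
-> (np.float64(0.5458215412035629), -0.0885, np.float64(0.1808215796351389), 0) d cm [7.72 0.02 2.47] r [ 0.003 -0.004 -0.003]
-> (np.float64(0.5293570412915611), -0.0885, np.float64(0.16127423659456452), 0) d cm [9.36 0.01 4.43] r [ 0.003 -0.004 -0.003]
-> (np.float64(0.5171041927676308), -0.0885, np.float64(0.13884554781550726), 0) d cm [10.57  0.    6.68] r [ 0.003 -0.004 -0.003]
-> (np.float64(0.5095514780363211), -0.0885, np.float64(0.11442967434176783), 0) d cm [ 1.132e+01 -1.000e-02  9.120e+00] r [ 0.003 -0.004 -0.003]
-> (np.float64(0.5076394668444126), -0.0885, np.float64(0.101778677330794), 0) d cm [ 1.151e+01 -1.000e-02  1.039e+01] r [ 0.003 -0.004 -0.003]
-> (np.float64(0.5071599666694443), -0.0885, np.float64(0.09539733366664682), 0) d cm [ 1.155e+01 -1.000e-02  1.103e+01] r [ 0.003 -0.004 -0.003]
-> (np.float64(0.507), -0.0885, np.float64(0.089), 0) d cm [ 1.157e+01 -1.000e-02  1.167e+01] r [ 0.003 -0.004 -0.003]
```

Follow the arc, first half.

Emit:
{"fn": "play_rows", "kwargs": {"commands": [{"dx": 2,"dy": 0,"dz": -0.2,"rx": 0,"ry": 0,"rz": 0,"claw": 1},{"dx": 3.5,"dy": 0,"dz": -0.2,"rx": 0,"ry": 0,"rz": 0,"claw": 1},{"dx": 4.6,"dy": 0,"dz": 0.3,"rx": 0,"ry": 0,"rz": 0,"claw": 1},{"dx": 5.7,"dy": 0,"dz": 0.9,"rx": 0,"ry": 0,"rz": 0,"claw": 1},{"dx": 6.7,"dy": 0,"dz": 1.6,"rx": 0,"ry": 0,"rz": 0,"claw": 1}]}}

```text
time: 3.2
tool_pos: [0.5498, -0.124, 0.1928]
tool_rot: [0.001, 0.033, 0.999, 0.0]
contact_force: [0.4, -0.4, 0.3]
gripper_width: -0.001
```

```bash
python3 -c "
from h import *
st()
cv2.imwrite('pics/s2.png',grab_frame('side')[100:260,180:380].repeat(3,0).repeat(3,1))
import numpy as np
for t in (.8,.6,.4,.2,.1,.05,0): go(.624-.128*np.cos(t)+.011,HR,.089+.128*np.sin(t))"
```

```text
t3.20 u 0.5565 v -0.0892 z 0.1928 tilt 0.002 F(u,v,z) [ 0.38 -0.33  0.3 ] q [-0.35 -0.07  1.8   0.    1.41 -1.86] w -0.00
-> (np.float64(0.5458215412035629), -0.0885, np.float64(0.1808215796351389), 0) d cm [0.87 0.03 0.97] r [ 0.002 -0.002 -0.003]
-> (np.float64(0.5293570412915611), -0.0885, np.float64(0.16127423659456452), 0) d cm [2.51 0.02 2.93] r [ 0.002 -0.002 -0.003]
-> (np.float64(0.5171041927676308), -0.0885, np.float64(0.13884554781550726), 0) d cm [3.73 0.01 5.17] r [ 0.002 -0.002 -0.003]
-> (np.float64(0.5095514780363211), -0.0885, np.float64(0.11442967434176783), 0) d cm [4.48 0.01 7.61] r [ 0.002 -0.002 -0.003]
-> (np.float64(0.5076394668444126), -0.0885, np.float64(0.101778677330794), 0) d cm [4.67 0.   8.88] r [ 0.002 -0.002 -0.003]
-> (np.float64(0.5071599666694443), -0.0885, np.float64(0.09539733366664682), 0) d cm [4.71 0.   9.52] r [ 0.002 -0.002 -0.003]
-> (np.float64(0.507), -0.0885, np.float64(0.089), 0) d cm [ 4.73 -0.   10.16] r [ 0.002 -0.002 -0.003]
```

View pics/s2.png

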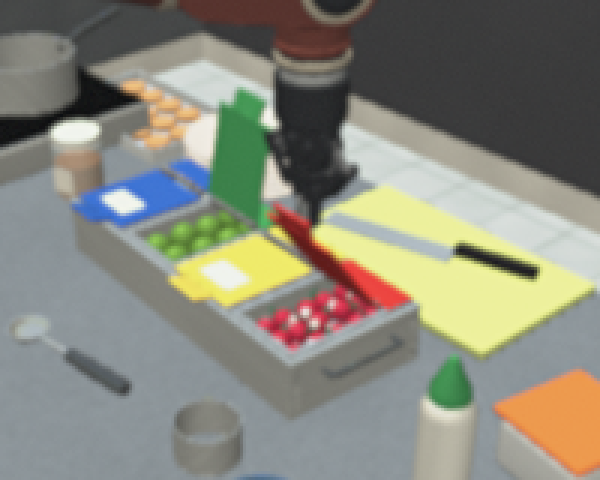

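The red lid is following the finger (about 0.95 rad now). Continue down.

Emit:
{"fn": "play_rows", "kwargs": {"commands": [{"dx": 1.6,"dy": 0,"dz": 1.9,"rx": 0,"ry": 0,"rz": 0,"claw": 1},{"dx": 2.5,"dy": 0,"dz": 2.9,"rx": 0,"ry": 0,"rz": 0,"claw": 1},{"dx": 3.1,"dy": 0,"dz": 4.0,"rx": 0,"ry": 0,"rz": 0,"claw": 1},{"dx": 3.7,"dy": 0,"dz": 5.2,"rx": 0,"ry": 0,"rz": 0,"claw": 1},{"dx": 4.1,"dy": 0,"dz": 6.4,"rx": 0,"ry": 0,"rz": 0,"claw": 1}]}}

```text
time: 3.75
tool_pos: [0.5065, -0.1207, 0.1259]
tool_rot: [-0.001, 0.033, 0.999, 0.001]
contact_force: [-0.4, 0.7, 0.1]
gripper_width: 0.0
```

Emit:
{"fn": "play_rows", "kwargs": {"commands": [{"dx": 0.4,"dy": 0,"dz": 1.0,"rx": 0,"ry": 0,"rz": 0,"claw": 1},{"dx": 0.5,"dy": 0,"dz": 1.8,"rx": 0,"ry": 0,"rz": 0,"claw": 1},{"dx": 0.6,"dy": 0,"dz": 2.4,"rx": 0,"ry": 0,"rz": 0,"claw": 1},{"dx": 0.6,"dy": 0,"dz": 2.6,"rx": 0,"ry": 0,"rz": 0,"claw": 1},{"dx": 0.6,"dy": 0,"dz": 2.6,"rx": 0,"ry": 0,"rz": 0,"claw": 1}]}}

```text
time: 4.25
tool_pos: [0.5006, -0.1203, 0.0997]
tool_rot: [-0.001, 0.033, 0.999, 0.001]
contact_force: [0.3, -0.5, -0.2]
gripper_width: -0.001
```

```bash
python3 -c "
from h import *
st()"
```

```text
t4.25 u 0.5071 v -0.0885 z 0.0997 tilt -0.002 F(u,v,z) [ 0.28 -0.51 -0.2 ] q [-0.38 -0.09  1.98  0.    1.25 -1.89] w -0.00
```

Now press gently to the shut height in small steps.

Emit:
{"fn": "play_rows", "kwargs": {"commands": [{"dx": 0,"dy": 0,"dz": 0.4,"rx": 0,"ry": 0,"rz": 0,"claw": 1},{"dx": 0,"dy": 0,"dz": 0.8,"rx": 0,"ry": 0,"rz": 0,"claw": 1},{"dx": 0,"dy": 0,"dz": 1.0,"rx": 0,"ry": 0,"rz": 0,"claw": 1},{"dx": 0,"dy": 0,"dz": 1.0,"rx": 0,"ry": 0,"rz": 0,"claw": 1}]}}

```text
time: 4.65
tool_pos: [0.5003, -0.1201, 0.0892]
tool_rot: [-0.002, 0.033, 0.999, 0.001]
contact_force: [0.1, 0.0, -0.2]
gripper_width: 0.001
```

Emit:
{"fn": "play_rows", "kwargs": {"commands": [{"dx": 0,"dy": 0,"dz": 0.2,"rx": 0,"ry": 0,"rz": 0,"claw": 1},{"dx": 0,"dy": 0,"dz": 0.2,"rx": 0,"ry": 0,"rz": 0,"claw": 1}]}}

```text
time: 4.85
tool_pos: [0.5006, -0.1202, 0.088]
tool_rot: [-0.001, 0.033, 0.999, 0.001]
contact_force: [-2.0, -0.1, 3.9]
gripper_width: -0.001
```

```bash
python3 -c "
from h import *
st()
cv2.imwrite('pics/s3.png',grab_frame('side')[100:260,180:380].repeat(3,0).repeat(3,1))"
```

```text
t4.85 u 0.5072 v -0.0885 z 0.0880 tilt -0.003 F(u,v,z) [-2.03 -0.21  3.91] q [-0.38 -0.07  1.99  0.    1.23 -1.89] w -0.00
```

View pics/s3.png

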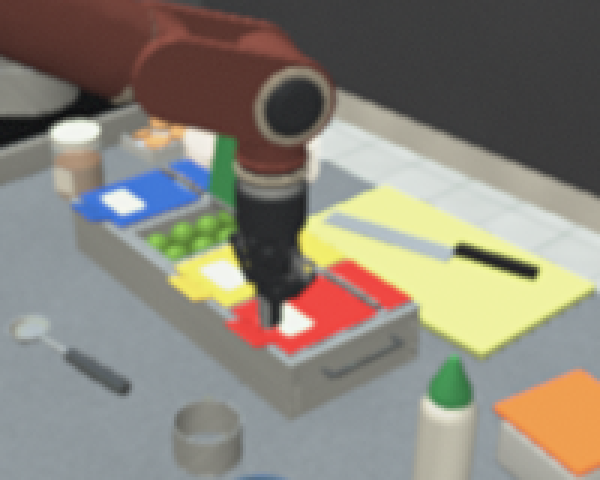

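Emit:
{"fn": "play_rows", "kwargs": {"commands": [{"dx": 0,"dy": 0,"dz": 0.15,"rx": 0,"ry": 0,"rz": 0,"claw": 1},{"dx": 0,"dy": 0,"dz": 0.15,"rx": 0,"ry": 0,"rz": 0,"claw": 1}]}}

```text
time: 5.1
tool_pos: [0.5006, -0.1203, 0.0878]
tool_rot: [-0.002, 0.033, 0.999, 0.001]
contact_force: [-5.4, 0.5, 9.9]
gripper_width: -0.0
```

```bash
python3 -c "
from h import *
st(); go(.42,HY,.25); go(.42,HY,.25,.7)"
```

```text
t5.10 u 0.5072 v -0.0885 z 0.0878 tilt -0.003 F(u,v,z) [-5.44  0.11  9.89] q [-0.38 -0.07  1.99  0.    1.23 -1.89] w -0.00
-> (0.42, 0.0225, 0.25, 0) d cm [  8.81  11.11 -16.17] r [ 0.002 -0.003 -0.003]
-> (0.42, 0.0225, 0.25, 0.7) d cm [  8.81  11.11 -16.17] r [ 0.001 -0.703 -0.004]
```

Emit:
{"fn": "play_rows", "kwargs": {"commands": [{"dx": 0,"dy": 0,"dz": -3,"rx": 0,"ry": 0,"rz": 0,"claw": 1},{"dx": 0,"dy": 2,"dz": -7,"rx": 0,"ry": 0,"rz": 0,"claw": 1},{"dx": 2.5,"dy": 5,"dz": -10,"rx": 0,"ry": 0,"rz": 0,"claw": 1},{"dx": 5,"dy": 8,"dz": -13,"rx": 0,"ry": 0,"rz": 0,"claw": 1},{"dx": 7,"dy": 11,"dz": -15,"rx": 0,"ry": 0,"rz": 0,"claw": 1}]}}

```text
time: 5.6
tool_pos: [0.4382, -0.0054, 0.2405]
tool_rot: [-0.0, 0.033, 0.999, 0.001]
contact_force: [0.3, 1.0, 0.0]
gripper_width: 0.001
```

Emit:
{"fn": "play_rows", "kwargs": {"commands": [{"dx": 0.5,"dy": 0,"dz": 0,"rx": 0,"ry": -0.14,"rz": 0,"claw": 1},{"dx": 1,"dy": 0,"dz": 0,"rx": 0,"ry": -0.28,"rz": 0,"claw": 1},{"dx": 1.5,"dy": 0,"dz": 0,"rx": 0,"ry": -0.42,"rz": 0,"claw": 1},{"dx": 1.5,"dy": 0,"dz": 0,"rx": 0,"ry": -0.56,"rz": 0,"claw": 1},{"dx": 1.5,"dy": 0,"dz": 0,"rx": 0,"ry": -0.7,"rz": 0,"claw": 1}]}}

```text
time: 6.1
tool_pos: [0.4441, -0.004, 0.239]
tool_rot: [0.339, 0.032, 0.94, -0.011]
contact_force: [0.6, 0.9, 0.1]
gripper_width: -0.002
```

```bash
python3 -c "
from h import *
st(); go(.42,HY,.2,1.0); go(.43,HY,.06,1.0); go(.43,HY,.06,.8)"
```

```text
t6.10 u 0.4435 v 0.0239 z 0.2390 tilt 0.691 F(u,v,z) [0.53 0.93 0.1 ] q [-0.25 -1.01  2.44  0.14  1.03 -1.78] w -0.00
-> (0.42, 0.0225, 0.2, 1.0) d cm [ 4.3  -0.16  1.51] r [-0.003 -0.309 -0.004]
-> (0.43, 0.0225, 0.06, 1.0) d cm [12.45 -0.17 12.93] r [-0.003 -0.309 -0.004]
-> (0.43, 0.0225, 0.06, 0.8) d cm [12.45 -0.17 12.93] r [-0.003 -0.109 -0.005]
```

```bash
cat > kin.py <<'E'
import numpy as np
from scipy.optimize import least_squares
D=[((.1397,.6086,.2301),.0534,1.6143,1.476),((.2811,.4417,.3302),-.23,1.72,1.66),((.4825,.0027,.3297),-.33,1.80,1.67),((.641,-.1315,.305),.09,1.45,1.60),((.6162,-.1281,.2053),.08,1.63,1.44),((.5498,-.124,.1928),-.07,1.8,1.41),((.5006,-.1202,.088),-.07,1.99,1.23),((.4441,-.004,.239),-1.01,2.44,1.03)]
def fk(p,a,b,c):
    a0,d1,L1,L2,e,L3=p
    return np.array([a0+L1*np.sin(a)+L2*np.sin(a+b)+e*np.cos(a+b)+L3*np.sin(a+b+c), d1+L1*np.cos(a)+L2*np.cos(a+b)-e*np.sin(a+b)+L3*np.cos(a+b+c)])
lat=.072
def res(p): return np.concatenate([fk(p,*d[1:])-[np.sqrt(d[0][0]**2+d[0][1]**2-lat**2),d[0][2]] for d in D]+[0.02*(p-p0)])
p0=np.array([0,.3,.4,.4,0,.25])
s=least_squares(res,p0); P=s.x
if __name__=='__main__':
    print(P.round(3),(res(P)[:16].reshape(-1,2)*1e3).round(1).tolist())
    for z in(.06,.1,.15,.2,.25):
      for r in (.42,.45,.48,.51,.55,.6,.64,.68):
        o=[]
        for t in np.arange(0,1.6,.1):
            f=lambda q: np.append(fk(P,*q)-[r,z],q.sum()-np.pi+t)
            best=None
            for g in([-.5,2,1.5],[.2,1.8,.6],[-.8,2.4,.8]):
                k=least_squares(f,g,bounds=([-1.01,.06,.09],[2.22,2.58,2.62]))
                if k.cost<1e-7: best=k.x
            if best is not None:o.append(round(t,1))
        print(z,r,o[-1:] )
E
python3 kin.py
```

```text
[0.005 0.244 0.427 0.606 0.092 0.289] [[0.8, 0.9], [-2.3, -2.5], [1.8, -1.6], [1.6, 1.7], [-1.6, -0.0], [-0.1, 1.1], [0.3, -0.9], [-0.5, 1.2]]
0.06 0.42 [np.float64(0.5)]
0.06 0.45 [np.float64(0.6)]
0.06 0.48 [np.float64(0.7)]
0.06 0.51 [np.float64(0.9)]
0.06 0.55 [np.float64(0.9)]
0.06 0.6 [np.float64(0.8)]
0.06 0.64 [np.float64(0.8)]
0.06 0.68 [np.float64(0.8)]
0.1 0.42 [np.float64(0.5)]
0.1 0.45 [np.float64(0.6)]
0.1 0.48 [np.float64(0.7)]
0.1 0.51 [np.float64(0.9)]
0.1 0.55 [np.float64(0.9)]
0.1 0.6 [np.float64(0.9)]
0.1 0.64 [np.float64(0.9)]
0.1 0.68 [np.float64(0.9)]
0.15 0.42 [np.float64(0.6)]
0.15 0.45 [np.float64(0.7)]
0.15 0.48 [np.float64(0.8)]
0.15 0.51 [np.float64(0.9)]
0.15 0.55 [np.float64(1.0)]
0.15 0.6 [np.float64(1.0)]
0.15 0.64 [np.float64(1.0)]
0.15 0.68 [np.float64(1.0)]
0.2 0.42 [np.float64(0.6)]
0.2 0.45 [np.float64(0.7)]
0.2 0.48 [np.float64(0.9)]
0.2 0.51 [np.float64(1.0)]
0.2 0.55 [np.float64(1.1)]
0.2 0.6 [np.float64(1.1)]
0.2 0.64 [np.float64(1.0)]
0.2 0.68 [np.float64(1.0)]
0.25 0.42 [np.float64(0.6)]
0.25 0.45 [np.float64(0.7)]
0.25 0.48 [np.float64(0.8)]
0.25 0.51 [np.float64(1.1)]
0.25 0.55 [np.float64(1.2)]
0.25 0.6 [np.float64(1.2)]
0.25 0.64 [np.float64(1.1)]
0.25 0.68 [np.float64(1.1)]
```

```bash
python3 -c "
from h import *
st(); go(.44,HY,.15,.55); go(.44,HY,.057,.55)"
```

```text
t6.10 u 0.4435 v 0.0239 z 0.2390 tilt 0.691 F(u,v,z) [0.53 0.93 0.1 ] q [-0.25 -1.01  2.44  0.14  1.03 -1.78] w -0.00
-> (0.44, 0.0225, 0.15, 0.55) d cm [ 5.94 -0.15  6.63] r [-0.002  0.141 -0.005]
-> (0.44, 0.0225, 0.057, 0.55) d cm [11.87 -0.16 13.8 ] r [-0.002  0.141 -0.005]
```

Emit:
{"fn": "play_rows", "kwargs": {"commands": [{"dx": 2.5,"dy": -0.1,"dz": 2.8,"rx": 0,"ry": 0.07,"rz": 0,"claw": 1},{"dx": 5.0,"dy": -0.1,"dz": 5.5,"rx": 0,"ry": 0.14,"rz": 0,"claw": 1},{"dx": 7.5,"dy": -0.1,"dz": 8.5,"rx": 0,"ry": 0.14,"rz": 0,"claw": 1},{"dx": 9,"dy": -0.15,"dz": 10.3,"rx": 0,"ry": 0.14,"rz": 0,"claw": 1},{"dx": 9,"dy": -0.15,"dz": 10.3,"rx": 0,"ry": 0.14,"rz": 0,"claw": 1}]}}

```text
time: 6.6
tool_pos: [0.4372, -0.0044, 0.0964]
tool_rot: [0.267, 0.033, 0.963, -0.008]
contact_force: [-0.8, 0.3, -0.5]
gripper_width: -0.001
```

```bash
python3 -c "
from h import *
st(); go(.44,HY,.057,.55); s=grab_frame('side')
cv2.imwrite('pics/s4.png',cv2.resize(s[100:260,120:320],None,fx=4,fy=4,interpolation=2));cv2.imwrite('pics/w4.png',grab_frame('wrist'))"
```

```text
t6.60 u 0.4366 v 0.0231 z 0.0964 tilt 0.542 F(u,v,z) [-0.79  0.29 -0.47] q [-0.24 -0.77  2.53  0.12  0.85 -1.8 ] w -0.00
-> (0.44, 0.0225, 0.057, 0.55) d cm [ 1.74 -0.07  3.55] r [-0.001 -0.008 -0.006]
```

View pics/s4.png

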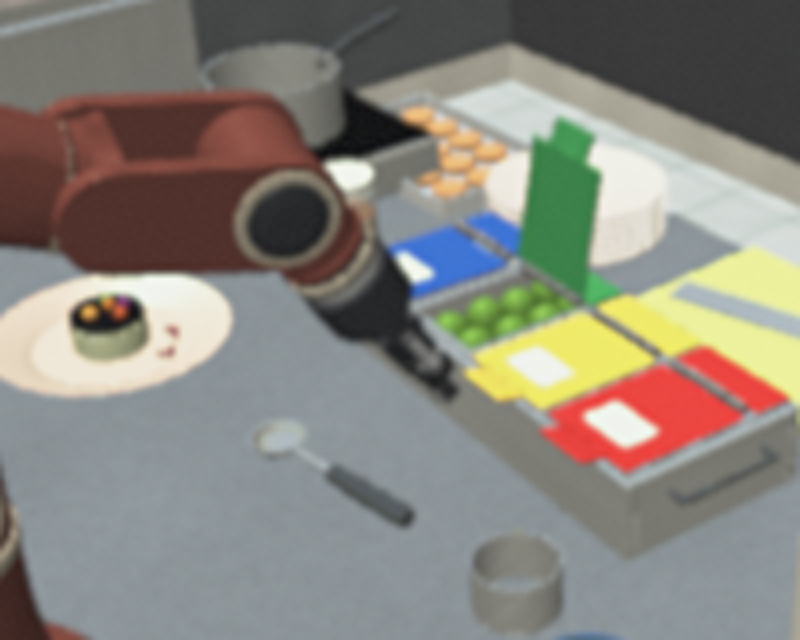

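View pics/w4.png

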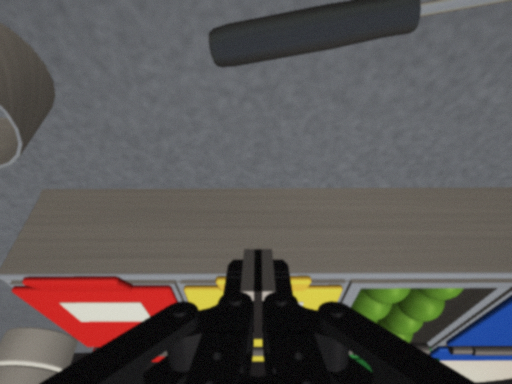

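Emit:
{"fn": "play_rows", "kwargs": {"commands": [{"dx": 0.9,"dy": 0,"dz": 1.8,"rx": 0,"ry": 0,"rz": 0,"claw": 1},{"dx": 1.7,"dy": 0,"dz": 3.5,"rx": 0,"ry": 0,"rz": 0,"claw": 1},{"dx": 1.7,"dy": 0,"dz": 3.5,"rx": 0,"ry": 0,"rz": 0,"claw": 1}]}}

```text
time: 7.0
tool_pos: [0.4441, -0.0053, 0.0635]
tool_rot: [0.271, 0.033, 0.962, -0.009]
contact_force: [-0.6, 0.6, -0.1]
gripper_width: -0.004
```

```bash
python3 -c "
from h import *
st(); go(.46,HY,.055,.6);go(.473,HY,.053,.65);go(.473,HY,.07,.65)"
```

```text
t7.00 u 0.4435 v 0.0227 z 0.0635 tilt 0.550 F(u,v,z) [-0.6   0.56 -0.05] q [-0.24 -0.68  2.54  0.13  0.74 -1.81] w -0.00
-> (0.46, 0.0225, 0.055, 0.6) d cm [-0.96 -0.01  1.59] r [-0.002 -0.05  -0.005]
-> (0.473, 0.0225, 0.053, 0.65) d cm [-1.97 -0.    2.44] r [-0.002 -0.1   -0.005]
-> (0.473, 0.0225, 0.07, 0.65) d cm [-2.85  0.    0.99] r [-0.002 -0.1   -0.005]
```

Emit:
{"fn": "play_rows", "kwargs": {"commands": [{"dx": 0,"dy": 0,"dz": 1.3,"rx": 0,"ry": 0,"rz": 0,"claw": 1},{"dx": -0.9,"dy": 0,"dz": 1.7,"rx": 0,"ry": -0.03,"rz": 0,"claw": 1},{"dx": -1.5,"dy": 0,"dz": 2.1,"rx": 0,"ry": -0.06,"rz": 0,"claw": 1},{"dx": -1.9,"dy": 0,"dz": 2.3,"rx": 0,"ry": -0.1,"rz": 0,"claw": 1},{"dx": -1.9,"dy": 0,"dz": 2.3,"rx": 0,"ry": -0.1,"rz": 0,"claw": 1}]}}

```text
time: 7.5
tool_pos: [0.4733, -0.0075, 0.056]
tool_rot: [0.32, 0.033, 0.947, -0.01]
contact_force: [0.6, -0.6, 0.2]
gripper_width: -0.0
```

```bash
python3 -c "
from h import *
st(); go(.473,HY,.053,.65);go(.474,HY,.08,.65);s=grab_frame('side')
cv2.imwrite('pics/s5.png',cv2.resize(s[160:240,200:300],None,fx=7,fy=7,interpolation=2))"
```

```text
t7.50 u 0.4728 v 0.0224 z 0.0560 tilt 0.653 F(u,v,z) [ 0.59 -0.56  0.22] q [-0.23 -0.59  2.54  0.19  0.55 -1.87] w -0.00
-> (0.473, 0.0225, 0.053, 0.65) d cm [0.17 0.01 0.25] r [-0.002  0.003 -0.005]
-> (0.474, 0.0225, 0.08, 0.65) d cm [-1.55  0.02 -1.83] r [-0.002  0.003 -0.005]
```

View pics/s5.png

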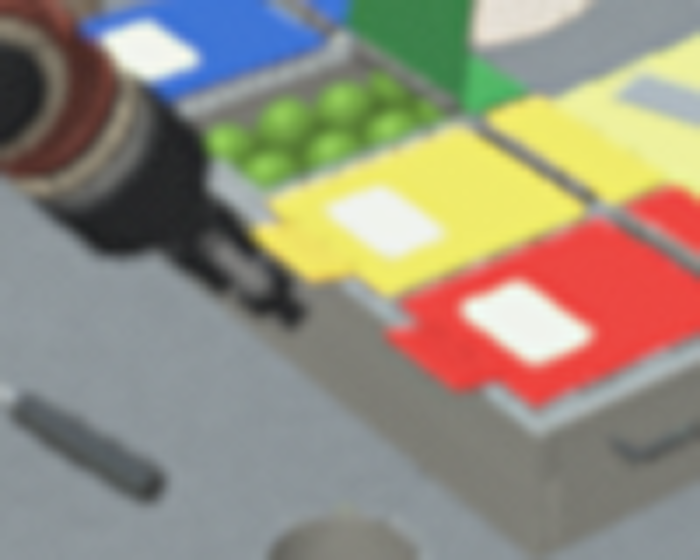

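Emit:
{"fn": "play_rows", "kwargs": {"commands": [{"dx": -0.3,"dy": 0,"dz": 0.25,"rx": 0,"ry": 0,"rz": 0,"claw": 1},{"dx": -0.6,"dy": 0,"dz": -0.15,"rx": 0,"ry": 0,"rz": 0,"claw": 1},{"dx": -0.9,"dy": 0,"dz": -0.55,"rx": 0,"ry": 0,"rz": 0,"claw": 1},{"dx": -0.9,"dy": 0,"dz": -0.55,"rx": 0,"ry": 0,"rz": 0,"claw": 1}]}}

```text
time: 7.95
tool_pos: [0.4774, -0.0078, 0.0669]
tool_rot: [0.321, 0.033, 0.947, -0.011]
contact_force: [-0.4, 0.9, -0.3]
gripper_width: -0.004
```

```bash
python3 -c "
from h import *
st()"
```

```text
t7.95 u 0.4770 v 0.0223 z 0.0669 tilt 0.653 F(u,v,z) [-0.46  0.91 -0.34] q [-0.23 -0.6   2.52  0.18  0.58 -1.85] w -0.00
```

Emit:
{"fn": "play_rows", "kwargs": {"commands": [{"dx": -0.3,"dy": 0,"dz": -0.4,"rx": 0,"ry": 0,"rz": 0,"claw": 1},{"dx": -0.6,"dy": 0,"dz": -0.8,"rx": 0,"ry": 0,"rz": 0,"claw": 1},{"dx": -0.9,"dy": 0,"dz": -1.2,"rx": 0,"ry": 0,"rz": 0,"claw": 1},{"dx": -0.9,"dy": 0,"dz": -1.2,"rx": 0,"ry": 0,"rz": 0,"claw": 1}]}}

```text
time: 8.35
tool_pos: [0.4777, -0.0078, 0.083]
tool_rot: [0.321, 0.032, 0.946, -0.011]
contact_force: [-0.1, 0.2, 0.4]
gripper_width: 0.0
```

```bash
python3 -c "
from h import *
st();s=grab_frame('side')
cv2.imwrite('pics/s6.png',cv2.resize(s[160:240,200:300],None,fx=7,fy=7,interpolation=2))"
```

```text
t8.35 u 0.4772 v 0.0222 z 0.0830 tilt 0.655 F(u,v,z) [-0.15  0.24  0.42] q [-0.23 -0.64  2.52  0.17  0.62 -1.84] w 0.00
```

View pics/s6.png

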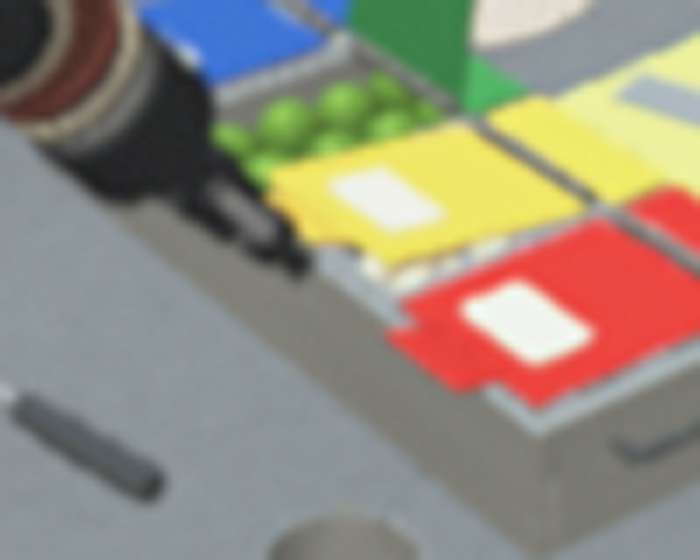

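```bash
python3 -c "
from h import *
st();
go(.479,HY,.10,.67); go(.485,HY,.117,.7); go(.495,HY,.142,.75)"
```

```text
t8.40 u 0.4773 v 0.0222 z 0.0828 tilt 0.655 F(u,v,z) [1.01 0.58 1.11] q [-0.23 -0.64  2.52  0.17  0.62 -1.84] w -0.00
-> (0.479, 0.0225, 0.1, 0.67) d cm [-1.18  0.03 -1.26] r [-0.003 -0.015 -0.005]
-> (0.485, 0.0225, 0.117, 0.7) d cm [-2.69  0.04 -2.25] r [-0.003 -0.045 -0.005]
-> (0.495, 0.0225, 0.142, 0.75) d cm [-5.01  0.04 -3.62] r [-0.003 -0.095 -0.005]
```

Emit:
{"fn": "play_rows", "kwargs": {"commands": [{"dx": -0.6,"dy": 0,"dz": -0.6,"rx": 0,"ry": 0,"rz": 0,"claw": 1},{"dx": -1.2,"dy": 0,"dz": -1.2,"rx": 0,"ry": -0.015,"rz": 0,"claw": 1},{"dx": -1.9,"dy": 0,"dz": -1.7,"rx": 0,"ry": -0.03,"rz": 0,"claw": 1},{"dx": -2.7,"dy": 0,"dz": -2.2,"rx": 0,"ry": -0.045,"rz": 0,"claw": 1},{"dx": -2.7,"dy": 0,"dz": -2.2,"rx": 0,"ry": -0.045,"rz": 0,"claw": 1}]}}

```text
time: 8.9
tool_pos: [0.4867, -0.0087, 0.1188]
tool_rot: [0.344, 0.032, 0.938, -0.012]
contact_force: [1.0, 0.1, 0.2]
gripper_width: -0.004
```

```bash
python3 -c "
from h import *
st();s=grab_frame('side')
cv2.imwrite('pics/s7.png',cv2.resize(s[150:230,200:300],None,fx=7,fy=7,interpolation=2))
for th,t in((.5,.75),(.7,.8),(.9,.85),(1.1,.9)): go(.624-.14*np.cos(th)-.005*np.sin(th)-.011*np.cos(t),HY,.089+.14*np.sin(th)-.005*np.cos(th)-.011*np.sin(t),t)"
```

```text
t8.90 u 0.4863 v 0.0220 z 0.1188 tilt 0.704 F(u,v,z) [0.96 0.2  0.2 ] q [-0.23 -0.7   2.5   0.18  0.65 -1.84] w -0.00
-> (np.float64(0.49069273608471475), 0.0225, np.float64(0.1442336362348799), 0.75) d cm [-2.04  0.05 -1.69] r [-0.004 -0.047 -0.004]
-> (np.float64(0.5060372315411644), 0.0225, np.float64(0.16747534827695956), 0.8) d cm [-4.71  0.06 -2.47] r [-0.004 -0.097 -0.004]
-> (np.float64(0.5257981552892348), 0.0225, np.float64(0.18729363304995114), 0.85) d cm [-7.5   0.07 -2.71] r [-0.004 -0.147 -0.004]
-> (np.float64(0.5492027965491347), 0.0225, np.float64(0.20288445379557077), 0.9) d cm [-10.29   0.09  -2.38] r [-0.004 -0.197 -0.004]
```

View pics/s7.png

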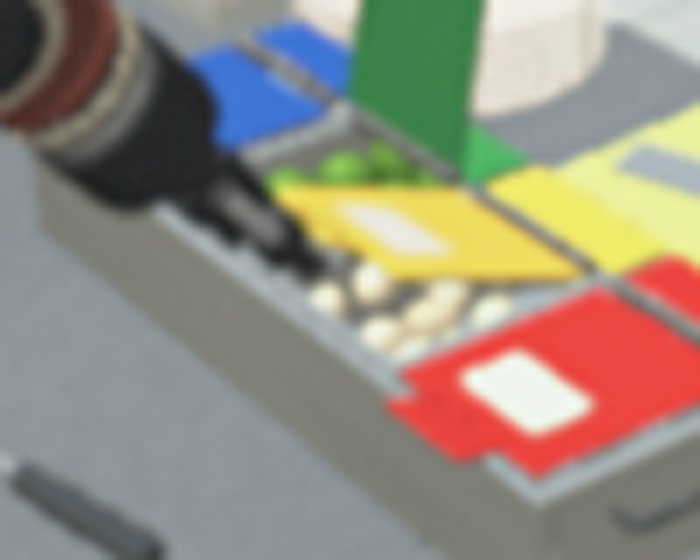

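Emit:
{"fn": "play_rows", "kwargs": {"commands": [{"dx": -1.2,"dy": 0,"dz": -0.9,"rx": 0,"ry": -0.025,"rz": 0,"claw": 1},{"dx": -2.3,"dy": 0,"dz": -1.6,"rx": 0,"ry": -0.05,"rz": 0,"claw": 1},{"dx": -3.5,"dy": 0,"dz": -2.1,"rx": 0,"ry": -0.075,"rz": 0,"claw": 1},{"dx": -4.7,"dy": 0,"dz": -2.5,"rx": 0,"ry": -0.1,"rz": 0,"claw": 1},{"dx": -4.7,"dy": 0,"dz": -2.5,"rx": 0,"ry": -0.1,"rz": 0,"claw": 1}]}}

```text
time: 9.45
tool_pos: [0.5073, -0.0103, 0.1701]
tool_rot: [0.392, 0.032, 0.919, -0.014]
contact_force: [-0.4, -1.0, -0.3]
gripper_width: -0.003
```

```bash
python3 -c "
from h import *
st();s=grab_frame('side')
cv2.imwrite('pics/s8.png',cv2.resize(s[140:220,200:300],None,fx=7,fy=7,interpolation=2))
for th,t in((.9,.85),(1.1,.9),(1.3,.95),(1.5,1.0),(1.7,1.)): go(.624-.14*np.cos(th)-.005*np.sin(th)-.011*np.cos(t),HY,.089+.14*np.sin(th)-.005*np.cos(th)-.011*np.sin(t),t)"
```

```text
t9.45 u 0.5070 v 0.0217 z 0.1701 tilt 0.807 F(u,v,z) [-0.38 -1.01 -0.26] q [-0.23 -0.75  2.47  0.2   0.63 -1.85] w -0.00
-> (np.float64(0.5257981552892348), 0.0225, np.float64(0.18729363304995114), 0.85) d cm [-2.65  0.08  0.13] r [-0.004 -0.045 -0.004]
-> (np.float64(0.5492027965491347), 0.0225, np.float64(0.20288445379557077), 0.9) d cm [-5.4   0.1   0.74] r [-0.004 -0.095 -0.004]
-> (np.float64(0.575333859081369), 0.0225, np.float64(0.21361308126260098), 0.95) d cm [-7.98  0.11  1.88] r [-0.004 -0.145 -0.004]
-> (np.float64(0.6031659914689517), 0.0225, np.float64(0.21903943128334225), 1.0) d cm [-10.3    0.13   3.51] r [-0.004 -0.195 -0.003]
-> (np.float64(0.6311365797845615), 0.0225, np.float64(0.21922111510193637), 1.0) d cm [-12.25   0.14   5.51] r [-0.004 -0.195 -0.003]
```

View pics/s8.png

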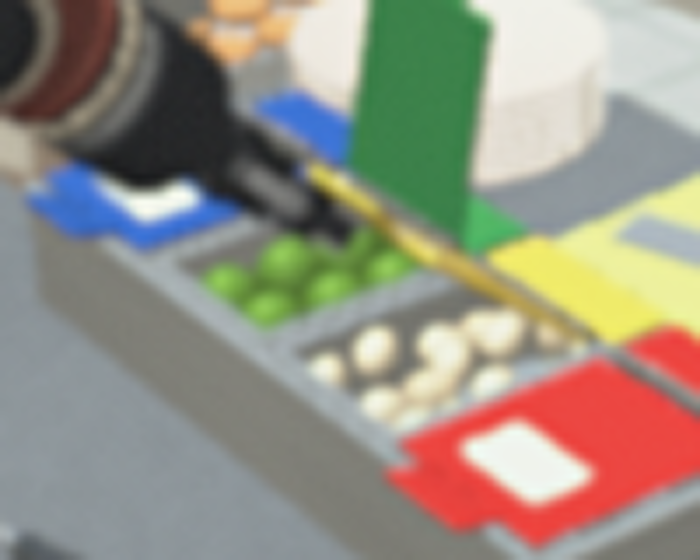

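Emit:
{"fn": "play_rows", "kwargs": {"commands": [{"dx": -1.3,"dy": 0,"dz": 0.1,"rx": 0,"ry": -0.02,"rz": 0,"claw": 1},{"dx": -2.6,"dy": 0,"dz": 0.2,"rx": 0,"ry": -0.045,"rz": 0,"claw": 1},{"dx": -4.0,"dy": 0.1,"dz": 0.5,"rx": 0,"ry": -0.07,"rz": 0,"claw": 1},{"dx": -5.4,"dy": 0.1,"dz": 0.9,"rx": 0,"ry": -0.095,"rz": 0,"claw": 1},{"dx": -6.7,"dy": 0.1,"dz": 1.5,"rx": 0,"ry": -0.095,"rz": 0,"claw": 1}]}}

```text
time: 10.0
tool_pos: [0.565, -0.0131, 0.2075]
tool_rot: [0.436, 0.031, 0.9, -0.015]
contact_force: [-2.4, 0.0, -0.2]
gripper_width: 0.001
```

```bash
python3 -c "
from h import *
st();s=grab_frame('side')
cv2.imwrite('pics/s9.png',cv2.resize(s[120:220,200:320],None,fx=6,fy=6,interpolation=2))
for th,t in((1.3,.9),(1.5,.9),(1.7,.9),(1.8,.9),(1.88,.9)): go(.624-.137*np.cos(th)-.005*np.sin(th)-.011*np.cos(t),HY,.089+.137*np.sin(th)-.005*np.cos(th)-.011*np.sin(t),t)"
```

```text
t10.00 u 0.5647 v 0.0225 z 0.2075 tilt 0.902 F(u,v,z) [-2.38 -0.14 -0.16] q [-0.21 -0.61  2.36  0.23  0.5  -1.87] w 0.00
-> (np.float64(0.5756971599003682), 0.0225, np.float64(0.2110533812531302), 0.9) d cm [-0.7   0.04  0.64] r [-0.005  0.004 -0.004]
-> (np.float64(0.6024838187875271), 0.0225, np.float64(0.21668653115051464), 0.9) d cm [-2.8   0.06  2.39] r [-0.005  0.004 -0.004]
-> (np.float64(0.6298556620152472), 0.0225, np.float64(0.21688570549756353), 0.9) d cm [-4.51  0.07  4.53] r [-0.005  0.004 -0.004]
-> (np.float64(0.6434197391675847), 0.0225, np.float64(0.21493653989787587), 0.9) d cm [-5.19  0.08  5.72] r [-0.005  0.004 -0.004]
-> (np.float64(0.6540885328128618), 0.0225, np.float64(0.21240784346460542), 0.9) d cm [-5.65  0.09  6.71] r [-0.005  0.004 -0.004]
```

View pics/s9.png

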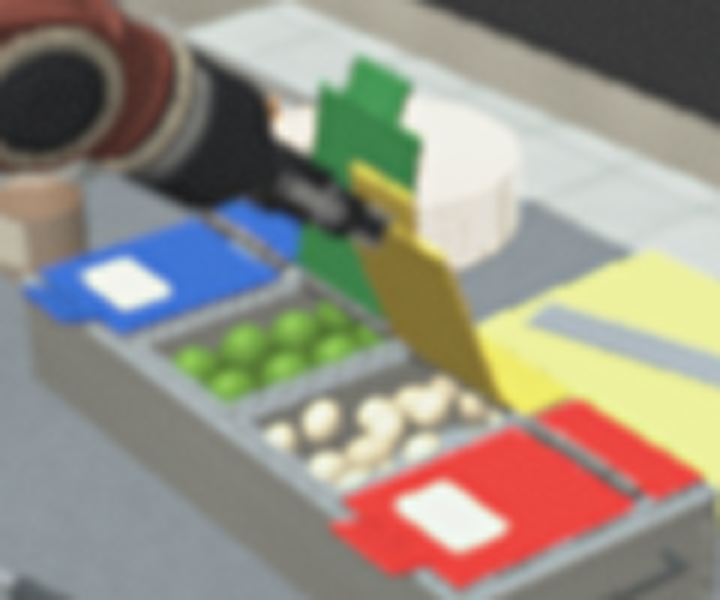

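Emit:
{"fn": "play_rows", "kwargs": {"commands": [{"dx": -0.9,"dy": 0,"dz": 0.8,"rx": 0,"ry": 0,"rz": 0,"claw": 1},{"dx": -1.9,"dy": 0,"dz": 1.6,"rx": 0,"ry": 0,"rz": 0,"claw": 1},{"dx": -2.8,"dy": 0,"dz": 2.5,"rx": 0,"ry": 0,"rz": 0,"claw": 1},{"dx": -3.6,"dy": 0,"dz": 3.5,"rx": 0,"ry": 0,"rz": 0,"claw": 1},{"dx": -3.9,"dy": 0,"dz": 3.9,"rx": 0,"ry": 0,"rz": 0,"claw": 1}]}}

```text
time: 10.55
tool_pos: [0.6226, -0.0175, 0.2168]
tool_rot: [0.437, 0.031, 0.899, -0.015]
contact_force: [-0.7, -0.8, 0.2]
gripper_width: -0.004
```

```bash
python3 -c "
from h import *
st();s=grab_frame('side')
cv2.imwrite('pics/s10.png',cv2.resize(s[120:220,200:320],None,fx=6,fy=6,interpolation=2))
for th,t in((1.7,.9),(1.8,.9),(1.88,.9)): go(.624-.137*np.cos(th)-.005*np.sin(th)-.011*np.cos(t),HY,.089+.137*np.sin(th)-.005*np.cos(th)-.011*np.sin(t),t)"
```

```text
t10.55 u 0.6225 v 0.0217 z 0.2168 tilt 0.906 F(u,v,z) [-0.69 -0.85  0.24] q [-0.19 -0.42  2.23  0.23  0.44 -1.85] w -0.00
-> (np.float64(0.6298556620152472), 0.0225, np.float64(0.21688570549756353), 0.9) d cm [-0.48  0.09  0.57] r [-0.005  0.005 -0.004]
-> (np.float64(0.6434197391675847), 0.0225, np.float64(0.21493653989787587), 0.9) d cm [-1.17  0.1   1.76] r [-0.005  0.005 -0.004]
-> (np.float64(0.6540885328128618), 0.0225, np.float64(0.21240784346460542), 0.9) d cm [-1.63  0.1   2.75] r [-0.005  0.005 -0.004]
```

View pics/s10.png

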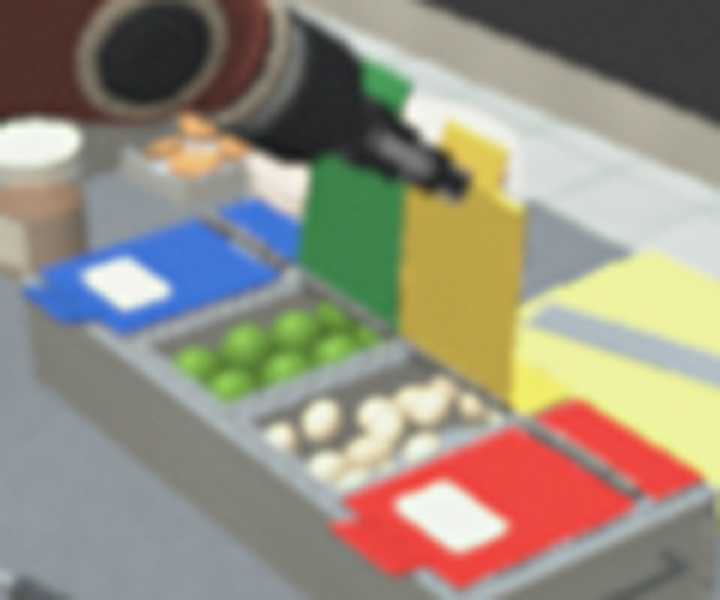

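Around 1.65 now. Creep toward the stop while watching the force.

Emit:
{"fn": "play_rows", "kwargs": {"commands": [{"dx": -0.5,"dy": 0,"dz": 0.6,"rx": 0,"ry": 0,"rz": 0,"claw": 1},{"dx": -0.8,"dy": 0,"dz": 1.2,"rx": 0,"ry": 0,"rz": 0,"claw": 1},{"dx": -1.1,"dy": 0,"dz": 1.7,"rx": 0,"ry": 0,"rz": 0,"claw": 1},{"dx": -1.1,"dy": 0,"dz": 1.7,"rx": 0,"ry": 0,"rz": 0,"claw": 1}]}}

```text
time: 11.0
tool_pos: [0.643, -0.019, 0.2145]
tool_rot: [0.437, 0.031, 0.899, -0.015]
contact_force: [0.2, -0.5, -0.2]
gripper_width: 0.002
```

```bash
python3 -c "
from h import *
st();s=grab_frame('side')
for th,t in((1.85,.9),(1.88,.9)): go(.624-.137*np.cos(th)-.005*np.sin(th)-.011*np.cos(t),HY,.089+.137*np.sin(th)-.005*np.cos(th)-.011*np.sin(t),t)"
```

```text
t11.00 u 0.6429 v 0.0215 z 0.2145 tilt 0.905 F(u,v,z) [ 0.19 -0.48 -0.18] q [-0.18 -0.35  2.19  0.23  0.42 -1.85] w 0.00
-> (np.float64(0.6501117781491045), 0.0225, np.float64(0.21345605803583634), 0.9) d cm [-0.39  0.1   0.64] r [-0.005  0.005 -0.003]
-> (np.float64(0.6540885328128618), 0.0225, np.float64(0.21240784346460542), 0.9) d cm [-0.55  0.1   1.02] r [-0.005  0.005 -0.003]
```

Emit:
{"fn": "play_rows", "kwargs": {"commands": [{"dx": -0.2,"dy": 0,"dz": 0.3,"rx": 0,"ry": 0,"rz": 0,"claw": 1},{"dx": -0.35,"dy": 0,"dz": 0.6,"rx": 0,"ry": 0,"rz": 0,"claw": 1},{"dx": -0.35,"dy": 0,"dz": 0.6,"rx": 0,"ry": 0,"rz": 0,"claw": 1}]}}

```text
time: 11.35
tool_pos: [0.6497, -0.0195, 0.2133]
tool_rot: [0.437, 0.031, 0.899, -0.015]
contact_force: [-0.3, -0.8, 0.1]
gripper_width: -0.003
```

Emit:
{"fn": "play_rows", "kwargs": {"commands": [{"dx": -0.08,"dy": 0,"dz": 0.15,"rx": 0,"ry": 0,"rz": 0,"claw": 1},{"dx": -0.08,"dy": 0,"dz": 0.15,"rx": 0,"ry": 0,"rz": 0,"claw": 1}]}}

```text
time: 11.55
tool_pos: [0.6515, -0.0196, 0.2129]
tool_rot: [0.437, 0.031, 0.899, -0.015]
contact_force: [0.6, 0.3, 0.0]
gripper_width: -0.0
```

```bash
python3 -c "
from h import *
st();s=grab_frame('side');st()
cv2.imwrite('pics/s11.png',cv2.resize(s[110:210,210:330],None,fx=6,fy=6,interpolation=2))
from h import *
X=XR;Z=np.array([0,0,1.])
for H in(W(.624,HY,.089),W(.624,HY+.112,.089)):
  for th in(1.75,1.8,1.85,1.88):
    d=-np.cos(th)*X+np.sin(th)*Z; n=np.sin(th)*X+np.cos(th)*Z
    P=[H+.130*d+k*.052*YR for k in(1,-1)]+[H+.1551*d+.0067*n+k*.028*YR for k in(1,-1)]
    print(th,((proj('side',P)-[210,110])*6).round(0).tolist())
"
```

```text
t11.55 u 0.6515 v 0.0215 z 0.2129 tilt 0.904 F(u,v,z) [0.63 0.3  0.04] q [-0.18 -0.32  2.17  0.23  0.41 -1.85] w -0.00
t11.60 u 0.6514 v 0.0215 z 0.2130 tilt 0.904 F(u,v,z) [-0.73  0.32 -0.12] q [-0.18 -0.32  2.17  0.23  0.41 -1.85] w 0.00
1.75 [[375.0, 201.0], [491.0, 264.0], [416.0, 173.0], [480.0, 206.0]]
1.8 [[383.0, 201.0], [500.0, 263.0], [426.0, 173.0], [490.0, 205.0]]
1.85 [[392.0, 200.0], [508.0, 263.0], [436.0, 173.0], [500.0, 206.0]]
1.88 [[397.0, 200.0], [513.0, 263.0], [442.0, 174.0], [505.0, 206.0]]
1.75 [[263.0, 141.0], [366.0, 197.0], [300.0, 113.0], [356.0, 142.0]]
1.8 [[271.0, 140.0], [375.0, 196.0], [310.0, 113.0], [366.0, 142.0]]
1.85 [[279.0, 140.0], [383.0, 196.0], [319.0, 114.0], [376.0, 142.0]]
1.88 [[284.0, 140.0], [388.0, 196.0], [325.0, 114.0], [382.0, 143.0]]
```

View pics/s11.png

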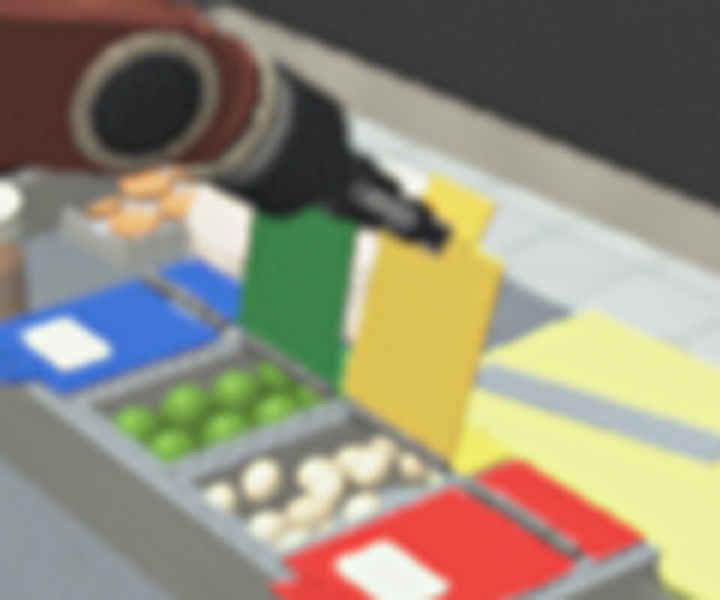

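Emit:
{"fn": "play_rows", "kwargs": {"commands": [{"dx": -0.1,"dy": 0,"dz": 0.2,"rx": 0,"ry": 0,"rz": 0,"claw": 1},{"dx": -0.2,"dy": 0,"dz": 0.4,"rx": 0,"ry": 0,"rz": 0,"claw": 1},{"dx": -0.2,"dy": 0,"dz": 0.4,"rx": 0,"ry": 0,"rz": 0,"claw": 1}]}}

```text
time: 11.9
tool_pos: [0.6561, -0.0199, 0.212]
tool_rot: [0.437, 0.031, 0.899, -0.015]
contact_force: [-0.0, -0.3, 0.3]
gripper_width: 0.001
```

```bash
python3 -c "
from h import *
st()"
```

```text
t11.90 u 0.6560 v 0.0214 z 0.2120 tilt 0.904 F(u,v,z) [ 0.01 -0.32  0.33] q [-0.18 -0.31  2.16  0.23  0.4  -1.85] w 0.00
```

Now 1.5 mm steps.

Emit:
{"fn": "play_rows", "kwargs": {"commands": [{"dx": -0.07,"dy": 0,"dz": 0.14,"rx": 0,"ry": 0,"rz": 0,"claw": 1},{"dx": -0.07,"dy": 0,"dz": 0.14,"rx": 0,"ry": 0,"rz": 0,"claw": 1}]}}

```text
time: 12.1
tool_pos: [0.6576, -0.02, 0.2119]
tool_rot: [0.437, 0.031, 0.899, -0.015]
contact_force: [-7.4, -0.0, 3.4]
gripper_width: -0.0
```

Emit:
{"fn": "play_rows", "kwargs": {"commands": [{"dx": -0.07,"dy": 0,"dz": 0.14,"rx": 0,"ry": 0,"rz": 0,"claw": 1},{"dx": -0.07,"dy": 0,"dz": 0.14,"rx": 0,"ry": 0,"rz": 0,"claw": 1}]}}

```text
time: 12.3
tool_pos: [0.6592, -0.0201, 0.212]
tool_rot: [0.437, 0.031, 0.899, -0.015]
contact_force: [-7.4, -0.3, 3.4]
gripper_width: -0.001
```

```bash
python3 -c "
from h import *
st();s=grab_frame('side');st()
cv2.imwrite('pics/s12.png',cv2.resize(s[110:210,210:330],None,fx=6,fy=6,interpolation=2))"
```

```text
t12.30 u 0.6591 v 0.0215 z 0.2120 tilt 0.904 F(u,v,z) [-7.34 -0.79  3.37] q [-0.18 -0.3   2.15  0.23  0.4  -1.85] w -0.00
t12.35 u 0.6591 v 0.0215 z 0.2119 tilt 0.904 F(u,v,z) [-6.4  -1.05  3.62] q [-0.18 -0.3   2.15  0.23  0.4  -1.85] w 0.00
```

View pics/s12.png

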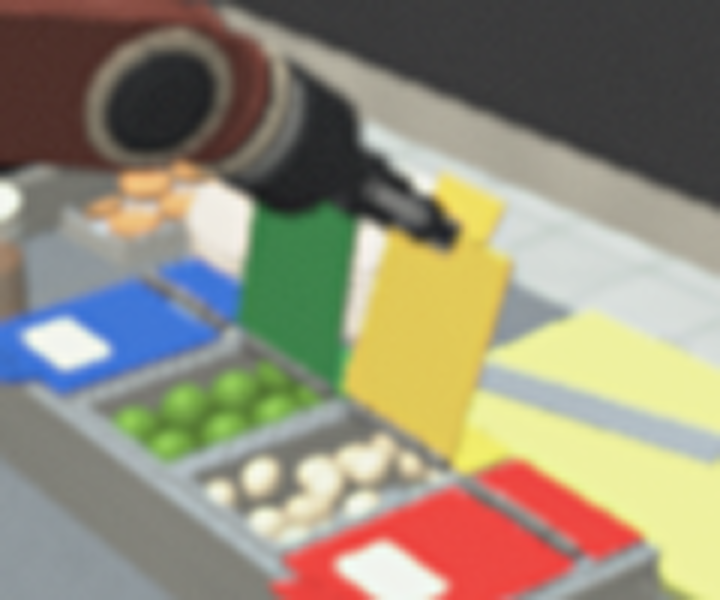

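Emit:
{"fn": "play_rows", "kwargs": {"commands": [{"dx": 0.06,"dy": 0,"dz": -0.08,"rx": 0,"ry": 0,"rz": 0,"claw": 1},{"dx": 0.12,"dy": 0,"dz": -0.16,"rx": 0,"ry": 0,"rz": 0,"claw": 1},{"dx": 0.2,"dy": 0,"dz": -0.25,"rx": 0,"ry": 0,"rz": 0,"claw": 1},{"dx": 0.5,"dy": 0,"dz": -0.65,"rx": 0,"ry": 0,"rz": 0,"claw": 1},{"dx": 1.2,"dy": 0,"dz": -1.6,"rx": 0,"ry": 0,"rz": 0,"claw": 1}]}}

```text
time: 12.85
tool_pos: [0.6393, -0.0188, 0.2126]
tool_rot: [0.437, 0.031, 0.899, -0.015]
contact_force: [-0.0, 0.5, 0.2]
gripper_width: 0.002
```

Emit:
{"fn": "play_rows", "kwargs": {"commands": [{"dx": 1.5,"dy": 0,"dz": -3,"rx": 0,"ry": 0,"rz": 0,"claw": 1},{"dx": 2.5,"dy": 0,"dz": -6,"rx": 0,"ry": 0,"rz": 0,"claw": 1},{"dx": 3,"dy": 0,"dz": -9,"rx": 0,"ry": 0.07,"rz": 0,"claw": 1},{"dx": 3,"dy": 0,"dz": -12,"rx": 0,"ry": 0.14,"rz": 0,"claw": 1},{"dx": 3,"dy": 0,"dz": -14,"rx": 0,"ry": 0.2,"rz": 0,"claw": 1}]}}

```text
time: 13.35
tool_pos: [0.5099, -0.0098, 0.2778]
tool_rot: [0.345, 0.032, 0.938, -0.013]
contact_force: [-0.2, -0.1, 1.0]
gripper_width: -0.003
```

```bash
python3 -c "
from h import *
st();s=grab_frame('side');t=grab_frame('top')
cv2.imwrite('pics/s13.png',cv2.resize(s[110:250,190:340],None,fx=5,fy=4.28,interpolation=2))
cv2.imwrite('pics/s13f.png',s);cv2.imwrite('pics/t13.png',t)
cv2.imwrite('pics/s13c.png',cv2.resize(s[110:210,210:330],None,fx=6,fy=6,interpolation=2))"
```

```text
t13.35 u 0.5095 v 0.0223 z 0.2778 tilt 0.706 F(u,v,z) [-0.2  -0.12  0.99] q [-0.22 -0.76  2.27  0.12  0.94 -1.76] w -0.00
```

View pics/s13c.png

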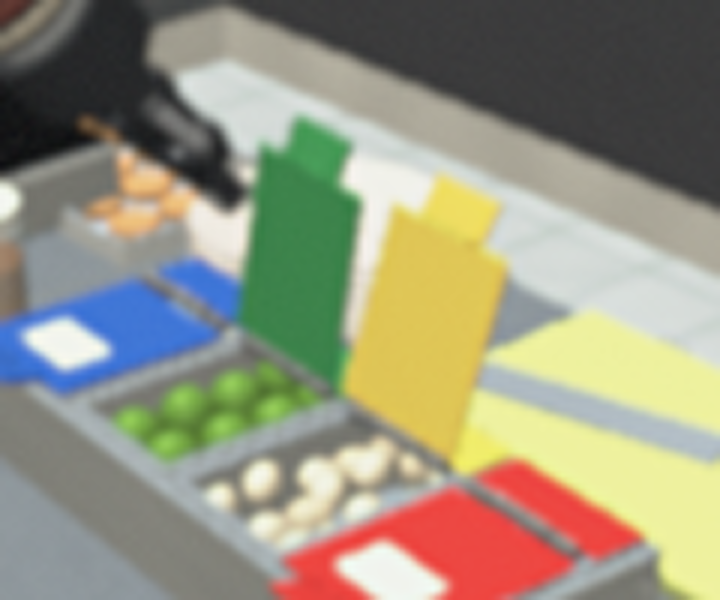

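View pics/t13.png

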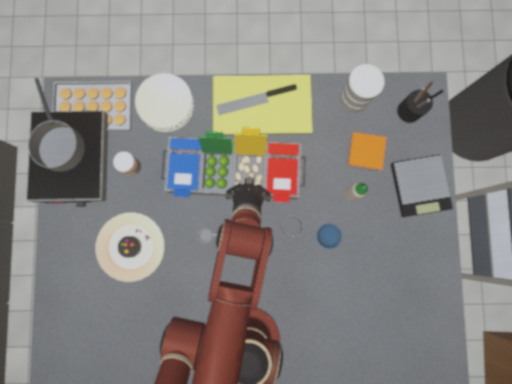

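View pics/s13f.png

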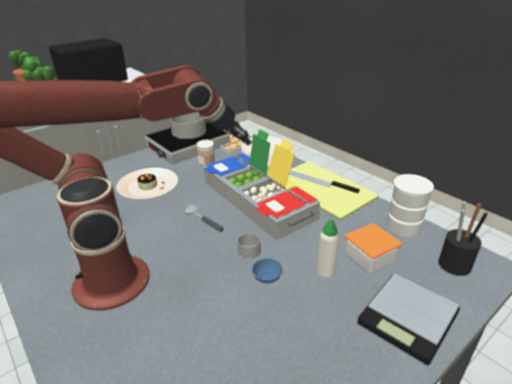

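```bash
python3 -c "
from h import *
for n in('top','side'):
  for f in('0','13'):
    i=cv2.imread(f'pics/{n}{f}.png' if n=='side' and f=='0' or n=='top' and f=='0' else ('pics/s13f.png' if n=='side' else 'pics/t13.png'))
    for c in 'ybgr':
      m=mask(i,c); k,l,s,ce=cv2.connectedComponentsWithStats(m)
      print(n,f,c,[(s[j].tolist(),ce[j].round(1).tolist()) for j in range(1,k) if s[j,4]>45 and s[j,0]>160 and s[j,0]<320 and s[j,1]<200])
t=cv2.imread('pics/t13.png');cv2.imwrite('pics/t13z.png',cv2.resize(t[120:220,150:320],None,fx=4.7,fy=4.7,interpolation=2))
a=cv2.imread('pics/side0.png').astype(int);b=cv2.imread('pics/s13f.png').astype(int)
d=(abs(a-b).max(2)>40).astype(np.uint8);k,l,s,ce=cv2.connectedComponentsWithStats(d)
print([s[j].tolist() for j in range(1,k) if s[j,4]>12])
"
```

```text
top 0 y [([237, 142, 28, 11, 252], [250.6, 147.0]), ([235, 157, 29, 43, 768], [248.9, 174.8])]
top 0 b [([172, 139, 28, 10, 232], [185.4, 143.8]), ([169, 154, 29, 42, 756], [183.2, 171.5])]
top 0 g []
top 0 r [([269, 144, 29, 11, 285], [283.0, 148.9])]
top 13 y [([236, 128, 30, 10, 141], [250.4, 133.0])]
top 13 b [([172, 139, 28, 10, 228], [185.3, 143.8]), ([169, 154, 29, 42, 750], [183.3, 171.4])]
top 13 g []
top 13 r [([269, 144, 29, 11, 285], [283.0, 148.9]), ([267, 158, 30, 43, 828], [281.8, 176.2])]
side 0 y []
side 0 b [([238, 154, 12, 9, 47], [244.1, 157.2]), ([206, 158, 39, 17, 268], [226.2, 165.6])]
side 0 g []
side 0 r [([279, 160, 37, 43, 515], [293.3, 181.7]), ([280, 196, 20, 16, 99], [290.1, 202.6])]
side 13 y [([269, 141, 24, 45, 474], [281.6, 162.1])]
side 13 b [([238, 154, 12, 9, 46], [244.1, 157.2]), ([206, 158, 39, 17, 268], [226.2, 165.7])]
side 13 g []
side 13 r [([291, 187, 25, 15, 139], [302.9, 194.3]), ([256, 192, 49, 25, 533], [281.0, 204.1])]
[[0, 4, 32, 34, 472], [0, 18, 54, 56, 905], [49, 40, 15, 25, 150], [48, 65, 164, 59, 5093], [44, 69, 21, 11, 71], [0, 81, 108, 109, 4529], [35, 80, 23, 5, 70], [34, 87, 13, 6, 63], [207, 96, 5, 9, 13], [205, 97, 19, 22, 108], [199, 109, 8, 7, 24], [209, 114, 44, 32, 562], [68, 124, 4, 7, 21], [236, 139, 70, 79, 2510], [0, 158, 133, 102, 4950], [70, 158, 6, 11, 32], [76, 223, 36, 25, 497]]
```

View pics/t13z.png

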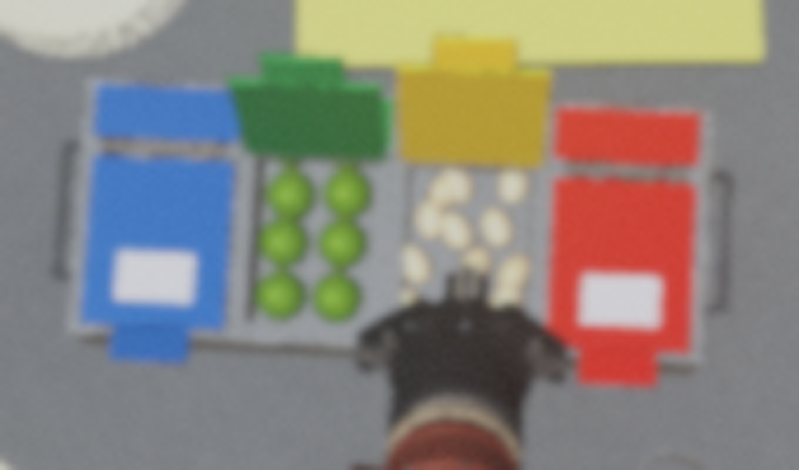

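```bash
python3 -c "
from h import *
from plant import ticket
st();print(ticket.job_done())"
```

```text
t13.45 u 0.5117 v 0.0221 z 0.2812 tilt 0.714 F(u,v,z) [ 0.66 -0.64  0.63] q [-0.22 -0.76  2.26  0.12  0.93 -1.76] w 0.00
the job is handed in; nothing more can be done
None
```

I closed the red lid first, then raised the yellow lid to its stop, using only the shut fingertips. I handed the job in at 13.45 s with the arm clear of everything.

- **Red lid:** I pushed it from about 1.21 rad down to flat and pressed until it held firm at about 10 N, with the fingertip at 88 mm, the shut height. In the top view it now covers the same outline as the other shut lids.
- **Yellow lid:** I lifted it by the lip from below and pushed it back until the force jumped to about 7 to 8 N. The lid needs only 1 to 2 N to move, so I took that as the stop. After I backed off, the side view put it at about 1.85 rad against a stop of 1.88. That 0.03 rad gap is within what I can read from the picture.
- **Egg pan:** The force stayed level over the last 1.5 mm of that push, so the pan may have rocked by about 0.01 rad. I think it settled back when I let go. In the side view the lid's base looks unmoved, but the open lid hides the pan's rear strip from the top camera, so I could not check that part.
- **Everything else:** The before-and-after pictures show the blue lid and red strip in the same place. The side-view comparison shows no change at the bystanders it covers, apart from where the arm itself moved. The green lid looks the same in both views; I checked it only by eye because my colour mask missed it.

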